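# Refit the sealing bar of a chamber vacuum packer

### The job

The packer's black sealing bar has been washed and stands on edge in the drying rack with the white filler plates. Refit it in the open packer: lay it flat across the two sprung posts, tan sealing strip up, brass tab at the contact block by the left post, fully down in both saddles, and let go. Then check that it neither rocks nor jams: with the fingertips press gently down on the bar over the left post until the post gives by well over half its stroke, let it spring back, do the same over the right post, and leave the bar seated and all else on the table where it stands.

Things in the scene. Friction and masses are not known exactly. Their poses are not given: they have to be found in the camera images.
- bar_center (a point): centre of the black sealing bar, loose: 260 mm long (y), 36 wide (x), 14 thick (z), 0.25 to 0.45 kg. +z is the side with the tan strip; on the -z side brass shoes stand out 3 mm. It starts on a long edge in the rack: z axis level, centre 26 mm above the table, 14 mm thick to grip from above in the middle. Lying flat, strip up, its centre is 10 mm above what it lies on
- bar_tab (a point): brass tab at the bar's +y end, 14 mm wide, 4 thick, standing 12 mm out of the end; this point is 136 mm from the bar's centre. Brass shoes 26 x 26 x 3 mm are under the bar at y = +112 and -112 mm. Set on its lower edge and let go at a lean of more than 30 degrees, the bar falls flat on the side it leans to
- seat (a point): where the bar's centre must lie, 102 mm above the table, with the axes the bar must then have: x to the packer's rear, y along the bar to the left post and contact block, z up. Front wall of the chamber: inner face 55 mm in front, outer 77 mm; side walls: inner faces 163 mm to each side. The saddles begin 96 mm from the middle; between them the bar's sides are free
- post_left (a joint): travel of the sprung left post (beneath the bar's tab end), 0 up, 0.008 m fully pressed down; with the bar on it it stays up until pressed with about 2 N over the post and is fully down at about 6 N
- post_right (a joint): the same for the right post
- post_left_saddle (a point): middle of the left saddle's floor, on which a shoe rests, 114 mm from the seat; the seated bar's top is 17 mm above it. Cheeks leave the bar 2 mm play to each side (flared to 7 mm above), the end lugs 3 mm. The lugs stand 12 mm above the floor, with a 22 mm gap for the tab, so the bar goes down one way round only
- post_right_saddle (a point): the same for the right saddle, whose end lug has no gap
- packer: the chamber vacuum packer, fixed: 320 mm deep (x), 370 wide (y), origin in the middle of its underside, front to -x; position and yaw vary. Chamber rim 115 mm, chamber floor 50 mm above the table. Its lid stands open at the rear, 120 mm behind the origin and beyond, up to 0.43 m high
- rack: the drying rack, fixed: a grey tray 176 x 200 mm (x, y), floor 8 mm above the table; wire dividers 38 mm high at y = +70 and -70 mm form three slots along y at x = -48, 0 and 48 mm, for the bar and the two filler plates in any order. Origin on the table under its middle; yaw varies
- plate_a: white filler plate 12 x 200 x 60 mm (x, y, z) standing on edge in the rack; loose; origin in the middle of its underside
- plate_b: the other filler plate, alike
- cheese_01: pear-shaped yellow cheese, 115 mm wide, 140 mm high; loose, to be left alone; origin under its middle
- cheese_03: another such cheese, 113 mm wide, 144 mm high
- cheese_10: another such cheese, 117 mm wide, 138 mm high
- tape_roll: brown tape roll lying flat, 93 mm across, 48 mm high; loose; origin under its middle
- label_roll: white label roll, 66 mm across, 52 mm high; loose; origin under its middle

How it is judged (in metres and radians):
On the way, in this order (a step that is already met when the one before it is completed fails the run):
1. the bar lies flat in both saddles, strip up, tab left, let go, both posts up (horizontal distance between bar_center and seat below 0.0055 m and distance between bar_center and seat below 0.0065 m and angle between bar_center's own z axis and vertical below 0.03 rad and y of bar_tab in the frame of seat above 0.12 m and value of joint each of post_left, post_right below 0.0015 m and contact force between the fingers and seal_bar below 0.05 N), for 0.2 s.
2. the bar's left end is pressed: the left post gives by more than 4 mm, the right one stays up (value of joint post_left above 0.004 m and value of joint post_right below 0.002 m and contact force between the fingers and seal_bar above 0.5 N and distance between bar_center and seat below 0.012 m), for 0.1 s.
3. then its right end: the right post gives by more than 4 mm, the left one is up again (value of joint post_right above 0.004 m and value of joint post_left below 0.002 m and contact force between the fingers and seal_bar above 0.5 N and distance between bar_center and seat below 0.012 m), for 0.1 s.
At the end, for the whole second after the job is handed in: The bar rests free in both saddles: its centre within 5.5 mm of the seat in plan and 6.5 mm in all, level within 0.03 rad, strip up, tab to the left; both posts back up within 1.5 mm (horizontal distance between bar_center and seat below 0.0055 m and distance between bar_center and seat below 0.0065 m and angle between bar_center's own z axis and vertical below 0.03 rad and y of bar_tab in the frame of seat above 0.12 m and value of joint each of post_left, post_right below 0.0015 m and linear speed of seal_bar below 0.01 m/s); the robot touches nothing.
It fails at once if a filler plate is moved by more than 30 mm (distance of any of plate_a, plate_b from where it was at the start of the episode above 0.03 m).
It fails at once if a cheese, the tape or the label roll is moved by more than 25 mm (distance of any of cheese_01, cheese_03, cheese_10, tape_roll, label_roll from where it was at the start of the episode above 0.025 m).
It fails at once if the bar is thrown or forced onto the packer (more than 40 N between them) (contact force between seal_bar and packer above 40 N).
It also fails if it takes over 72 s, if anything falls off the work surface, if the arm or the gripper's body presses on something with over 40 N, if the wrist force passes 120 N, or if a joint passes its speed limit or range.

### The arm

A 6-joint arm with a two-finger parallel gripper is mounted at the origin on a cart in front of the work surface, level with it; the furniture and walls round the work are solid. World frame = base frame: x ahead of the robot, y to its left, z up, the work surface at z = 0. Lengths are in m, angles in degrees, forces in N, time in s.
With the tool pointing down it reaches from about 0.325 to 0.85 m from the base axis. Payload 4.4 kg.
Tool frame: the origin (TCP) lies midway between the tips of the shut fingers; the grasp point (between the pads) lies 19 mm behind it; z points along the fingers, y is the direction in which the jaws open and shut (so a half turn about z gives the same grasp; the last joint's range is limited). The gripper opens to 94 mm and grips with 3 to 60 N. Pads are 16 mm wide; open, the fingers measure 119 mm over their backs; the gripper's body (75 mm by 177 mm) begins 78 mm behind the grasp point.
Start: joints at [68.211, 11.837, 88.321, -0, 79.842, -8.623], TCP at [0.131, 0.56, 0.166] pointing down, gripper open.
Joint ranges: [-156.59, 156.59], [-49.26, 127.26], [12.9, 141.05], [-63.56, 243.56], [4.71, 150.69], [-161.64, 161.64]. Speed limits (degrees/s): [159.86, 159.86, 180, 180, 180, 180].

### API

Orientations are given as [roll, pitch, yaw] about the fixed x, y, z axes, in that order (R = Rz(yaw) Ry(pitch) Rx(roll)).
In Python, from workcell import state, read_camera, camera_model, job_done gives the robot as it stands. The module is installed in compiled form; this text tells all that it offers.
- The arm moves only by the tool carry_out, never from a script. Its argument "commands" is a list of rows, each a list of 4 numbers: the shift along the tool's x, y, z scaled (see below), then the turn about the tool's z scaled (see below). A call has 1 to 5 rows; each row shifts and turns the commanded pose from where the row before left it, along the tool's axes as they then stand; what a row does not reach is not made up. The controller multiplies each number of a shift by 0.03 m and each number of a turn by 0.08 rad. A row lasts 1/12 s, in which the tool goes at most 41.7 mm and 7.16 degrees, less where a joint would pass 70% of its speed; a pose out of reach is approached as far as the arm can. A call with a number of a shift or a turn outside -1 to 1 is refused whole. A call with a gripper value outside its range is refused whole. "hand" is the opening, from 0 (shut) to 1 (fully open), set as the call begins (left out, the last holds). The fingers move at their own pace and stop on an object; the grip force is fixed at half the most. Time passes only in rows, so rows that do not move let the fingers close. It gives the time, the measured TCP pose, the force and the opening at its end, in the units of the state.
- state(): the state, without advancing time (a new reading comes with each control period).
- read_camera(name): name is "side" or "top" or "wrist"; returns the picture (384x512x3 uint8, red, green, blue); there is no depth.
- camera_model(name): a dict with "camera_matrix" (3x3 intrinsics, pixels), "rvec" (rotation vector, rad) and "tvec" (3), from world to camera coordinates, as OpenCV has them. Camera axes: x right, y down, z forward; pixel columns grow to the right and rows downward; lengths in m; the calibration is good to about 2 mm. A picture is of the moment at which its call begins: read the wrist's pose just before it. camera_model takes no time and is no camera call; for the wrist camera it gives the pose at the moment of the call.
- job_done(): hands the job in, once; it reports no verdict.
The state is a dict: "time": time; "q": joint angles; "qvel": joint speeds; "effort": joint torques, N m; "ee_pos": TCP position; "orientation": TCP orientation; "force": force on the tool from outside, world axes, zero at the start; "torque": the same for the moment, N m; "finger_gap": opening from 0.0 (shut) to 1.0 (fully open).
Only numpy, scipy, OpenCV 4.12 (cv2) and the standard library are available. Lean on these libraries where they do the work, as an engineer would, in place of code of your own. Each camera call takes 0.05 s, during which the arm holds its last target. There are 200 camera calls.

## Working session

There is one attempt and no reset: what is moved stays moved. The work goes in short steps, Python scripts to look and compute and a tool call to move; the robot and the scene stay as the last step left them, time stands still between calls to the robot, and variables do not carry over. Pictures are saved under pics/ and viewed, about 8 in all and at most 12, crops included, and the job is handed in when it is done.

Besides the shell and the picture viewer there is one more tool, called after "Emit:" by a JSON object that holds its "op" and its "data". carry_out: Moves the arm, as the interface text tells. Shifts and turns lie within -1 to 1; 1 stands for 0.03 m of shift or 0.08 rad of turn. Its arguments: {"type":"object","properties":{"commands":{"type":"array","items":{"type":"array","items":{"type":"number"}}},"hand":{"type":"number"}},"required":["commands"]}

```bash
mkdir -p pics; cat > h.py <<'E'
import numpy as np, cv2
from workcell import state, read_camera, camera_model, job_done
def snap(n,f=None):
    m=camera_model(n); im=read_camera(n)
    if f: cv2.imwrite('pics/'+f,cv2.cvtColor(im,cv2.COLOR_RGB2BGR))
    return im,m
def ray(m,u,v):
    R=cv2.Rodrigues(np.array(m['rvec'],float))[0]; t=np.array(m['tvec'],float).ravel()
    d=R.T@np.linalg.inv(np.array(m['camera_matrix']))@np.array([u,v,1.]); return -R.T@t,d
def hit(m,u,v,z):
    o,d=ray(m,u,v); return o+d*(z-o[2])/d[2]
def proj(m,p):
    return cv2.projectPoints(np.array(p,float).reshape(-1,1,3),np.array(m['rvec'],float),np.array(m['tvec'],float),np.array(m['camera_matrix'],float),None)[0].reshape(-1,2)
E
python3 - <<'E'
from h import *
a,m=snap('top','top.png');b,n=snap('side','side.png')
for x in (m,n):
    R=cv2.Rodrigues(np.array(x['rvec'],float))[0];print(-R.T@np.array(x['tvec']).ravel(),R.round(2).tolist(),x['camera_matrix'])
print(state())
E
```

```text
[-0.5503401  -0.03786184  1.5306703 ] [[-0.04, -1.0, -0.02], [-0.79, 0.05, -0.61], [0.61, -0.01, -0.79]] [[476.0269426    0.         263.13960257]
 [  0.         476.0269426  186.90938207]
 [  0.           0.           1.        ]]
[0.71302824 1.36714139 1.49182786] [[-0.99, 0.11, -0.02], [0.09, 0.7, -0.71], [-0.07, -0.71, -0.71]] [[453.81326859   0.         249.89392092]
 [  0.         453.81326859 201.94365118]
 [  0.           0.           1.        ]]
{'time': 0.1, 'q': array([ 6.82100532e+01,  1.18807209e+01,  8.83945222e+01, -2.01686955e-04,
        7.98450260e+01, -8.62298977e+00]), 'qvel': array([-0.00990059, -0.10688954, -0.23961756,  0.07941023, -0.05843317,
        0.00479969]), 'effort': array([ 2.96272242e-05, -3.71867359e+01, -2.82292539e+01,  7.00515741e-02,
        3.12482065e-02, -3.60460479e-05]), 'ee_pos': array([0.13068391, 0.55911262, 0.16501094]), 'orientation': array([-1.79881061e+02, -1.78359795e-02,  1.66833060e+02]), 'force': array([ 0.9281404 ,  0.99534396, -0.20373268]), 'torque': array([-0.00461856, -0.04457706,  0.0473257 ]), 'finger_gap': 1.0005572184989955}
```

View pics/top.png

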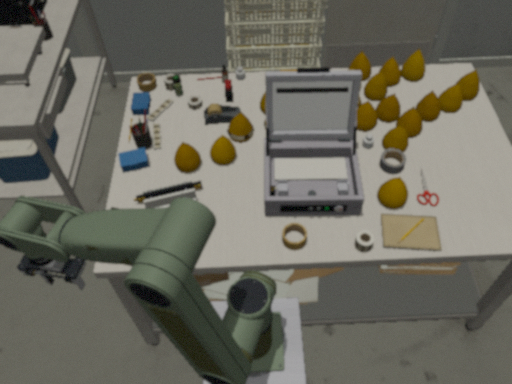

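View pics/side.png

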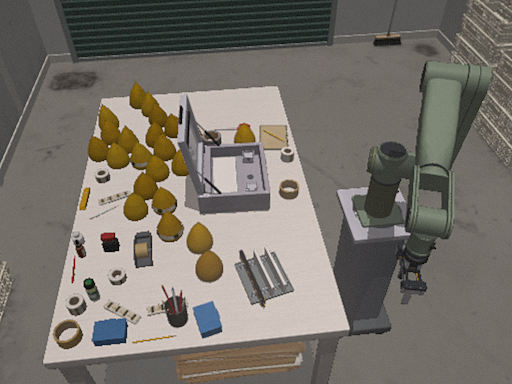

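The top view shows the packer at about (312,180), with the bar at (170,192) and the rack partly hidden by the arm. The side view shows the rack at (263,276), with the bar in the left slot next to the cheeses. I'll put enlarged crops of both in one picture.

```bash
python3 - <<'E'
import cv2,numpy as np
t=cv2.imread('pics/top.png');s=cv2.imread('pics/side.png')
def c(im,x,y,w,h): return cv2.resize(im[y:y+h,x:x+w],(400,300),interpolation=cv2.INTER_CUBIC)
A=np.vstack([np.hstack([c(s,225,235,80,60+15-15),c(s,190,135,88,66)]),np.hstack([c(t,125,165,88,66),c(t,256,144,112,84)])])
cv2.imwrite('pics/c1.png',A)
E
```

```text
(no output)
```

View pics/c1.png

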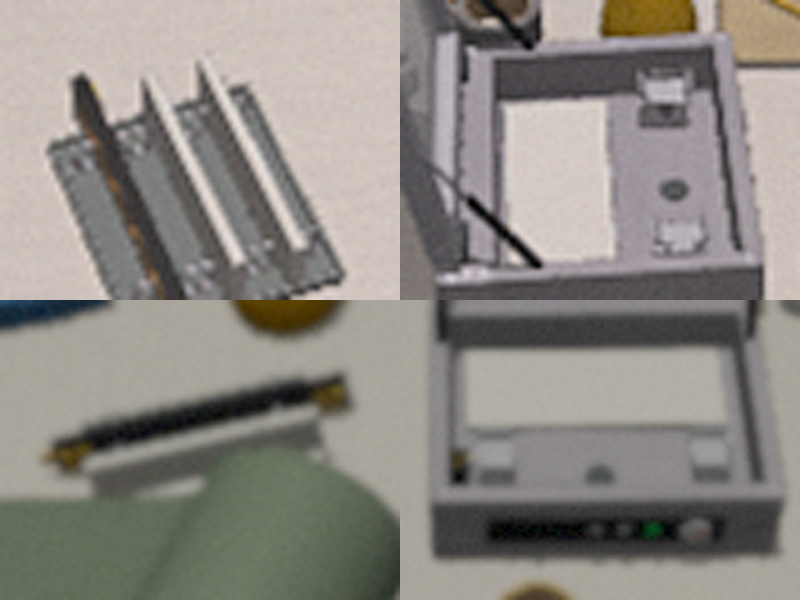

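The composite shows the bar's tab end at about top pixel (135,199) and the other end at (201,186). The brass shoes face the robot, so the tan strip faces away. The front rim corners are at (265,200) and (364,199), and the saddles at (283,189) and (343,188).

```bash
python3 - <<'E'
from h import *
m=camera_model('top');n=camera_model('side')
for k,u,v,z in [('tab',134.9,199.1,.026),('end',201,186,.026),('rimL',265,200,.115),('rimR',364,199.2,.115),('sadL',283.2,188.8,.095),('sadR',342.8,188,.095)]:
    print(k,hit(m,u,v,z).round(3))
# side crops: top-left scale 5 at (225,235); top-right 400/88 at (190,135)
S=lambda x,y:(225+x/5,235+y/5); P=lambda x,y:(190+(x-400)/4.545,135+y/4.545)
for k,(u,v),z in [('barfar top',S(80,75),.044),('rackfarL',S(50,150),.008),('rackfarR',S(245,88),.008),('rackR',S(340,280),.008),('p1top',S(145,80),.068),('p2top',S(200,65),.068),('p2near',S(303,245),.068),('rim front far',P(735,38),.115),('rim front near',P(760,265),.115),('sadR',P(665,90),.1),('sadL',P(680,235),.1)]:
    print(k,hit(n,u,v,z).round(3))
w=camera_model('wrist');R=cv2.Rodrigues(np.array(w['rvec'],float))[0]
print('wristcam',-R.T@np.array(w['tvec']).ravel(),R.round(2).tolist(),w['camera_matrix'])
E
```

```text
tab [0.582 0.449 0.026]
end [0.633 0.19  0.026]
rimL [ 0.484 -0.062  0.115]
rimR [ 0.467 -0.424  0.115]
sadL [ 0.547 -0.133  0.095]
sadR [ 0.538 -0.359  0.095]
barfar top [0.64  0.192 0.044]
rackfarL [0.67  0.238 0.008]
rackfarR [0.503 0.194 0.008]
rackR [0.458 0.39  0.008]
p1top [0.59  0.223 0.068]
p2top [0.544 0.213 0.068]
p2near [0.491 0.395 0.068]
rim front far [ 0.466 -0.407  0.115]
rim front near [ 0.49  -0.051  0.115]
sadR [ 0.549 -0.347  0.1  ]
sadL [ 0.56  -0.119  0.1  ]
wristcam [0.04949266 0.5783515  0.38372521] [[0.23, 0.97, -0.0], [0.93, -0.22, 0.28], [0.28, -0.07, -0.96]] [[341.98804484   0.         255.75691511]
 [  0.         341.98804484 193.04379638]
 [  0.           0.           1.        ]]
```

Emit:
{"op": "carry_out", "data": {"commands": [[0,0,-0.6,0.6],[0,0,-0.6,0.96],[0,0,-0.6,0.96],[0,0,-0.6,0.96],[0,0,-0.6,0.96]]}}

```text
time: 0.52
ee_pos: [0.1308, 0.5594, 0.2562]
orientation: [-179.9, 0.0, 146.3]
force: [1.5, -0.2, 0.3]
finger_gap: 1.0
```

Emit:
{"op": "carry_out", "data": {"commands": [[0,0,-0.3,0.96],[0,0,-0.3,0.96],[0,0,-0.3,0.96],[0,0,-0.3,0.96],[0,0,-0.3,0.96]]}}

```text
time: 0.93
ee_pos: [0.1308, 0.5595, 0.3008]
orientation: [-179.9, 0.0, 124.3]
force: [0.3, 0.5, 0.2]
finger_gap: 1.001
```

Emit:
{"op": "carry_out", "data": {"commands": [[0,0,0,0.96],[0,0,0,0.96],[0,0,0,0.96],[0,0,0,0.96],[0,0,0,1.0]]}}

```text
time: 1.35
ee_pos: [0.1308, 0.5595, 0.3003]
orientation: [-180.0, 0.1, 102.1]
force: [-0.5, 0.0, -0.2]
finger_gap: 1.001
```

Emit:
{"op": "carry_out", "data": {"commands": [[-0.3,0.4,0,0.3],[-0.7,0.9,0,0],[-0.7,0.9,0,0],[-0.7,0.9,0,0],[-0.7,0.9,0,0]]}}

```text
time: 1.77
ee_pos: [0.2673, 0.4906, 0.3004]
orientation: [-180.0, 0.0, 101.0]
force: [-1.1, -0.2, -0.7]
finger_gap: 0.999
```

Emit:
{"op": "carry_out", "data": {"commands": [[-0.7,0.9,0,0],[-0.7,0.9,0,0],[-0.7,0.9,0,0],[-0.7,0.9,0,0],[-0.7,0.9,0,0]]}}

```text
time: 2.18
ee_pos: [0.4201, 0.4129, 0.3004]
orientation: [-179.9, 0.0, 100.9]
force: [-0.4, 0.4, -0.4]
finger_gap: 1.0
```

Emit:
{"op": "carry_out", "data": {"commands": [[-0.7,0.9,0,0],[-0.7,0.9,0,0],[-0.7,0.9,0,0],[-0.7,0.9,0,0],[-0.7,0.9,0,0]]}}

```text
time: 2.6
ee_pos: [0.5725, 0.3354, 0.3002]
orientation: [-179.9, 0.0, 100.9]
force: [1.0, 1.0, 0.1]
finger_gap: 0.997
```

Emit:
{"op": "carry_out", "data": {"commands": [[-0.7,0.9,0,0],[-0.3,0.4,0,0],[0,0,0,0],[0,0,0,0]]}}

```text
time: 2.93
ee_pos: [0.6154, 0.3139, 0.2996]
orientation: [-179.8, -0.0, 100.8]
force: [-1.4, 0.3, 0.0]
finger_gap: 0.999
```

```bash
python3 - <<'E'
from h import *
s=state();print(s['time'],s['ee_pos'].round(4),s['orientation'].round(2),s['q'].round(1))
im,m=snap('wrist','w1.png')
B=[.607,.32,.044];print(proj(m,[B]))
E
```

```text
2.9333 [0.6154 0.3139 0.2996] [-1.7985e+02 -1.0000e-02  1.0084e+02] [19.8 23.1 58.5  0.  98.5  9. ]
[[251.22334502 148.54337921]]
```

View pics/w1.png

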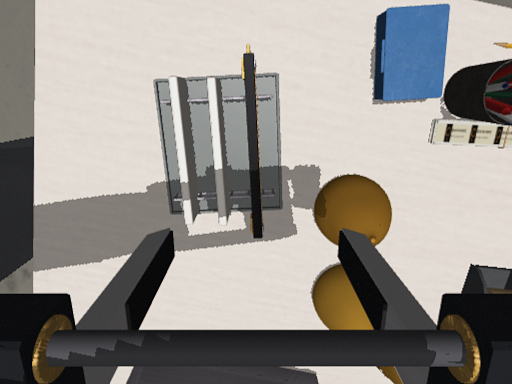

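The wrist view shows the bar running from its tab at (248,44) to the far end at (258,238). The plates are to its left, one cheese is at (352,212) and another at (345,295).

```bash
python3 - <<'E'
from h import *
im=cv2.cvtColor(cv2.imread('pics/w1.png'),cv2.COLOR_BGR2RGB);m=camera_model('wrist')
g=im.max(2).astype(int)
L=[]
for v in range(58,236,4):
    r=np.where(g[v,238:270]<62)[0]+238
    L.append((v,r.min(),r.max()))
print(L[::8]); L=np.array(L,float)
a=np.polyfit(L[:,0],L[:,1],1);b=np.polyfit(L[:,0],L[:,2],1)
for v in (53.5,238):
    print(hit(m,np.polyval(a,v)-.5,v,.044),hit(m,np.polyval(b,v)+.5,v,.044))
print('tab',hit(m,248,44,.026))
h=cv2.cvtColor(im,cv2.COLOR_RGB2HSV)
y=cv2.inRange(h,(10,150,70),(28,255,255)); 
c,_=cv2.findContours(y,0,1)
for k in c:
    if cv2.contourArea(k)>1500:
        x0,y0,w,hh=cv2.boundingRect(k); print('cheese',x0,y0,w,hh,hit(m,x0+w/2,y0+hh/2,.05))
print(camera_model('wrist')['tvec'].ravel())
E
```

```text
[(58, np.int64(244), np.int64(253)), (90, np.int64(246), np.int64(254)), (122, np.int64(247), np.int64(256)), (154, np.int64(249), np.int64(257)), (186, np.int64(250), np.int64(259)), (218, np.int64(252), np.int64(261))]
[0.57358927 0.44007732 0.044     ] [0.58544521 0.44236908 0.044     ]
[0.63327346 0.18820512 0.044     ] [0.64909321 0.19126902 0.044     ]
tab [0.57652101 0.45448929 0.026     ]
cheese 313 266 61 64 [0.79263959 0.1176187  0.05      ]
cheese 315 176 77 70 [0.76909596 0.26052293 0.05      ]
[-0.66263434  0.11707182  0.57599867]
```

Emit:
{"op": "carry_out", "data": {"commands": [[0.1,-0.15,0.9,-0.65],[0,0,1,0],[0,0,1,0],[0,0,1,0],[0,0,1,0]], "hand": 0.45}}

```text
time: 3.4
ee_pos: [0.6087, 0.3183, 0.1536]
orientation: [180.0, -0.0, 104.0]
force: [0.1, -0.3, 0.1]
finger_gap: 0.678
```

Emit:
{"op": "carry_out", "data": {"commands": [[0,0,1,0],[0,0,0.6,0],[0,0,0,0],[0,0,0,0]]}}

```text
time: 3.73
ee_pos: [0.6083, 0.3175, 0.1053]
orientation: [-179.8, -0.0, 104.0]
force: [0.3, 0.2, -0.9]
finger_gap: 0.452
```

```bash
python3 - <<'E'
from h import *
s=state();print(s['time'],s['ee_pos'].round(4),s['orientation'].round(2),s['finger_gap'])
im,m=snap('wrist','w2.png')
E
```

```text
3.7333 [0.6083 0.3175 0.1053] [-179.84   -0.    104.01] 0.45234873364326217
```

View pics/w2.png

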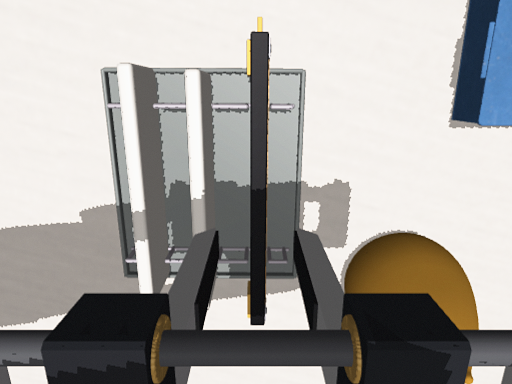

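The bar is parallel to the fingers and centred between them: it sits at column 258, with its ends at rows 32 and 325.

```bash
python3 - <<'E'
from h import *
m=camera_model('wrist')
a=hit(m,260,32.5,.044);b=hit(m,258,325,.044);c=(a+b)/2;d=a-b
s=state();y=np.radians(s['orientation'][2]);e=c-s['ee_pos']
print(c,np.linalg.norm(d),np.degrees(np.arctan2(-d[0],d[1])),'tool dx,dy',e[:2]@[np.cos(y),np.sin(y)],e[:2]@[np.sin(y),-np.cos(y)])
E
```

```text
[0.61344779 0.31471418 0.044     ] 0.2600170739815743 13.78406055325343 tool dx,dy -0.003912925439558869 0.002446615643638617
```

Emit:
{"op": "carry_out", "data": {"commands": [[-0.13,0.08,0.8,0],[0,0,1,0],[0,0,1,0],[0,0,0,0],[0,0,0,0]]}}

```text
time: 4.2
ee_pos: [0.6133, 0.3137, 0.0226]
orientation: [-179.9, -0.0, 103.9]
force: [-0.1, 0.9, 0.1]
finger_gap: 0.446
```

Emit:
{"op": "carry_out", "data": {"commands": [[0,0,0,0],[0,0,0,0],[0,0,0,0],[0,0,0,0],[0,0,0,0]], "hand": 0}}

```text
time: 4.62
ee_pos: [0.6146, 0.3137, 0.0235]
orientation: [179.9, -0.0, 103.9]
force: [0.5, 0.2, -0.1]
finger_gap: 0.136
```

Emit:
{"op": "carry_out", "data": {"commands": [[0,0,0,0],[0,0,-0.3,0],[0,0,-0.3,0],[0,0,-0.3,0],[0,0,0,0]]}}

```text
time: 5.03
ee_pos: [0.6161, 0.3143, 0.0528]
orientation: [179.7, -0.0, 103.9]
force: [-0.2, 0.9, 0.4]
finger_gap: 0.002
```

The gripper shut completely, so it missed the bar. I'll look before doing anything else.

```bash
python3 - <<'E'
from h import *
s=state();print(s['time'],s['ee_pos'].round(4),s['orientation'].round(2),s['finger_gap'])
w,m=snap('wrist');t,_=snap('side')
A=np.hstack([w,cv2.resize(t[225:320,220:310],(364,384),interpolation=2)])
cv2.imwrite('pics/w3.png',cv2.resize(A[:,:,::-1],(800,351)))
cv2.imwrite('pics/w3f.png',w[:,:,::-1])
E
```

```text
5.0333 [0.6161 0.3143 0.0528] [ 1.7967e+02 -3.0000e-02  1.0390e+02] 0.0016049301724843977
```

View pics/w3.png

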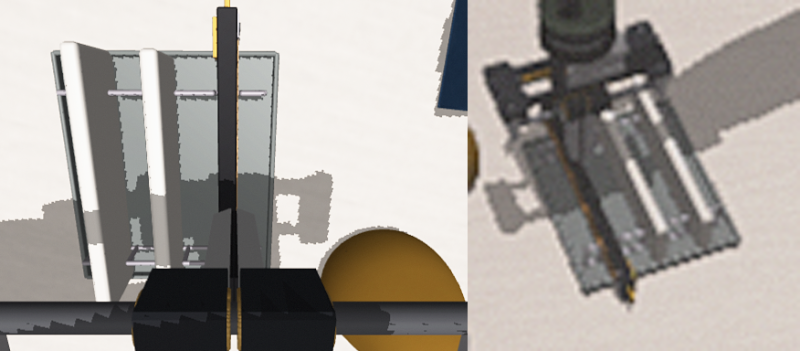

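The bar is still upright in its slot, so the fingers slid off it because the grasp was too high or the lift too early. I'll check for drift, then grip deeper and wait longer.

```bash
python3 - <<'E'
from h import *
m=camera_model('wrist');im=cv2.imread('pics/w3f.png');g=im.max(2)
P=[]
for v in range(20,200,20):
    r=np.where(g[v,225:285]<62)[0]+225; P.append((v,r.min(),r.max()))
print(P)
col=g[:40,249];print(np.where(col<62)[0][:3])
s=state();y=np.radians(s['orientation'][2])
for v,a,b in (P[0],P[-1]):
    e=hit(m,(a+b)/2,v,.044)-s['ee_pos'];print(e[:2]@[np.cos(y),np.sin(y)],e[:2]@[np.sin(y),-np.cos(y)])
e=hit(m,249,np.where(col<62)[0][0],.044)-s['ee_pos'];print('end x',e[:2]@[np.cos(y),np.sin(y)])
E
```

```text
[(20, np.int64(238), np.int64(259)), (40, np.int64(238), np.int64(259)), (60, np.int64(238), np.int64(259)), (80, np.int64(238), np.int64(258)), (100, np.int64(239), np.int64(258)), (120, np.int64(239), np.int64(258)), (140, np.int64(239), np.int64(258)), (160, np.int64(239), np.int64(258)), (180, np.int64(239), np.int64(258))]
[8]
0.12423928909450724 -0.00477870912746131
0.02567980438468443 -0.005339062418048313
end x 0.13068603270542578
```

Emit:
{"op": "carry_out", "data": {"commands": [[0,0,0,0],[0,0,0,0],[0,0,0,0],[0,0,0,0],[0,0,0,0]], "hand": 0.42}}

```text
time: 5.55
ee_pos: [0.6135, 0.3133, 0.0486]
orientation: [-180.0, 0.0, 103.9]
force: [-0.7, -0.6, 0.0]
finger_gap: 0.325
```

Emit:
{"op": "carry_out", "data": {"commands": [[0,-0.07,0,0],[0,0,0.6,0],[0,0,0.62,0],[0,0,0,0],[0,0,0,0]]}}

```text
time: 5.97
ee_pos: [0.6101, 0.3123, 0.0109]
orientation: [-179.8, 0.0, 103.9]
force: [-0.3, -0.5, -0.0]
finger_gap: 0.421
```

Emit:
{"op": "carry_out", "data": {"commands": [[0,0,0,0],[0,0,0,0],[0,0,0,0],[0,0,0,0],[0,0,0,0]], "hand": 0}}

```text
time: 6.38
ee_pos: [0.6123, 0.3131, 0.0133]
orientation: [179.9, -0.0, 103.9]
force: [0.8, 0.5, -0.5]
finger_gap: 0.104
```

Emit:
{"op": "carry_out", "data": {"commands": [[0,0,0,0],[0,0,0,0],[0,0,0,0],[0,0,0,0]]}}

```text
time: 6.72
ee_pos: [0.6116, 0.3129, 0.0124]
orientation: [-180.0, -0.0, 103.9]
force: [0.8, 0.6, -0.6]
finger_gap: 0.004
```

```bash
python3 - <<'E'
from h import *
s=state();print(s['time'],s['ee_pos'].round(4),s['finger_gap'])
w,m=snap('wrist');t,_=snap('side')
A=np.hstack([w,cv2.resize(t[225:320,220:310],(364,384),interpolation=2)])
cv2.imwrite('pics/w4.png',cv2.resize(A[:,:,::-1],(800,351)))
cv2.imwrite('pics/w4f.png',w[:,:,::-1])
E
```

```text
6.7167 [0.6116 0.3129 0.0124] 0.00431255939762367
```

View pics/w4.png

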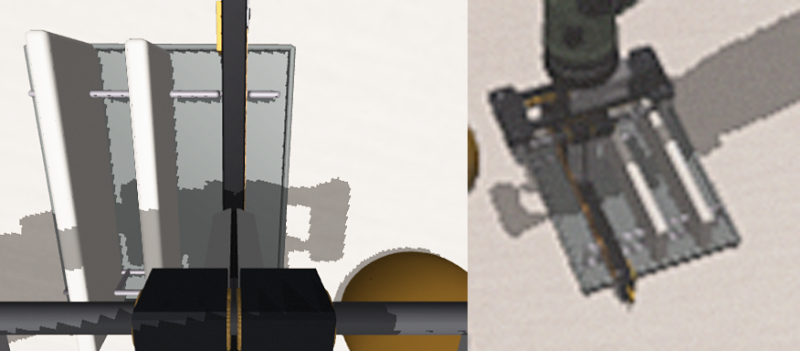

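```bash
python3 - <<'E'
from h import *
m=camera_model('wrist');s=state();p=s['ee_pos'];y=np.radians(s['orientation'][2])
X=np.array([np.cos(y),np.sin(y),0]);Y=np.array([np.sin(y),-np.cos(y),0]);Z=np.array([0,0,1.])
print('tcp,grasp',proj(m,[p,p+.019*Z,p+.008*X,p+.008*X+.032*Z]).round(0).tolist())
for v in (100,200,228):
    for z in (.044,.026):
        e=hit(m,255,v,z)-p; print(v,z,round(e@X,4),round(e@Y,4))
im=cv2.imread('pics/w4f.png')
for v in (215,235,255,275): print(v,im[v,225:292:2].max(1).tolist())
E
```

```text
tcp,grasp [[256.0, 219.0], [256.0, 230.0], [256.0, 208.0], [257.0, 226.0]]
100 0.044 0.0789 -0.0009
100 0.026 0.0785 -0.0009
200 0.044 0.0235 -0.0009
200 0.026 0.0178 -0.0009
228 0.044 0.0063 -0.0009
228 0.026 -0.0011 -0.0009
215 [91, 91, 94, 91, 90, 91, 91, 94, 92, 62, 16, 25, 23, 24, 23, 24, 23, 26, 24, 24, 20, 63, 96, 93, 97, 93, 92, 94, 93, 92, 92, 94, 93, 95]
235 [89, 89, 91, 91, 86, 83, 82, 82, 84, 83, 82, 83, 84, 85, 31, 17, 12, 55, 84, 81, 82, 81, 82, 83, 82, 82, 82, 90, 93, 92, 93, 93, 95, 95]
255 [87, 88, 89, 84, 82, 82, 81, 84, 85, 82, 84, 82, 82, 85, 18, 16, 14, 40, 84, 83, 82, 83, 83, 82, 81, 82, 84, 83, 82, 89, 91, 90, 93, 91]
275 [89, 83, 81, 83, 83, 82, 83, 81, 84, 85, 85, 84, 81, 86, 14, 15, 15, 6, 85, 82, 82, 82, 82, 82, 82, 83, 83, 83, 82, 83, 84, 89, 89, 90]
```

Emit:
{"op": "carry_out", "data": {"commands": [[0,0,-0.3,0],[0,0,-0.3,0],[0,0,-0.2,0],[0,0,0,0]]}}

```text
time: 7.15
ee_pos: [0.6138, 0.3137, 0.0396]
orientation: [179.7, -0.0, 103.9]
force: [-0.2, 0.1, -0.2]
finger_gap: 0.001
```

```bash
python3 - <<'E'
from h import *
m=camera_model('wrist');s=state();print(s['ee_pos'],s['finger_gap'],s['force'])
w,_=snap('wrist','w5f.png');g=w.max(2)
for v in (20,100,200):
    r=np.where(g[v,225:290]<62)[0]+225;print(v,r.min(),r.max())
E
```

```text
[0.61380791 0.3137048  0.03959863] 0.00135893542062971 [-0.21136298  0.12763725 -0.1974374 ]
20 241 264
100 238 263
200 242 262
```

```bash
python3 - <<'E'
from h import *
for f in ('w3f','w4f','w5f'):
    im=cv2.imread(f'pics/{f}.png');g=im.max(2);o=[]
    for v in (20,60,100,150,200):
        r=np.where(g[v,225:290]<45)[0]+225;o.append((r.min(),r.max()))
    print(f,o,[int(x) for x in g[0:230:10,252]])
a=cv2.imread('pics/w4f.png');b=cv2.imread('pics/w5f.png');t,_=snap('side')
cv2.imwrite('pics/w5.png',np.hstack([b[:,60:460],cv2.resize(t[225:320,220:310],(400,384),interpolation=2)[:,:,::-1]]))
E
```

```text
w3f [(np.int64(238), np.int64(259)), (np.int64(238), np.int64(258)), (np.int64(239), np.int64(258)), (np.int64(239), np.int64(258)), (np.int64(239), np.int64(258))] [239, 71, 69, 66, 68, 68, 65, 64, 65, 62, 62, 58, 59, 60, 59, 56, 56, 53, 52, 53, 24, 25, 24]
w4f [(np.int64(243), np.int64(269)), (np.int64(243), np.int64(268)), (np.int64(244), np.int64(268)), (np.int64(244), np.int64(267)), (np.int64(244), np.int64(267))] [66, 66, 66, 64, 65, 64, 61, 62, 62, 60, 59, 57, 57, 57, 55, 54, 54, 54, 54, 51, 49, 24, 22]
w5f [(np.int64(241), np.int64(263)), (np.int64(241), np.int64(263)), (np.int64(242), np.int64(262)), (np.int64(242), np.int64(262)), (np.int64(242), np.int64(262))] [255, 68, 67, 67, 64, 63, 63, 64, 61, 61, 60, 59, 59, 57, 58, 56, 57, 53, 52, 51, 19, 25, 22]
```

View pics/w5.png

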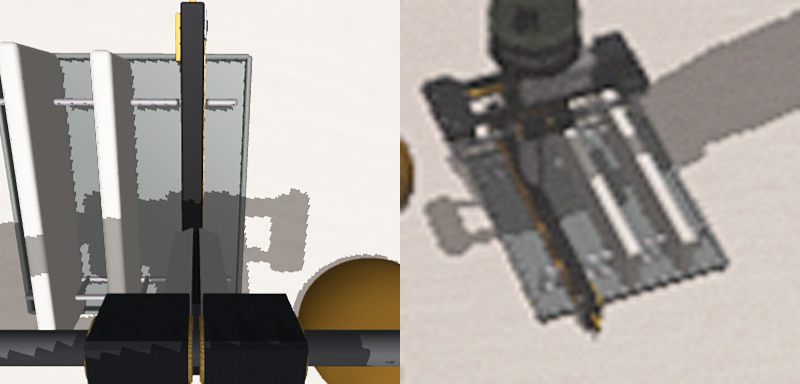

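This explains the misses. The drawn fingertips appear at row 228 with an opening scale that puts them about 35 mm behind the reported TCP. At a reported z of 0.012 the fingers were therefore closing just above the bar. I'll go lower in guarded steps.

Emit:
{"op": "carry_out", "data": {"commands": [[0,0,0,0],[0,0,0,0],[0,0,0,0],[0,0,0,0],[0,0,0,0]], "hand": 0.42}}

```text
time: 7.67
ee_pos: [0.6115, 0.3128, 0.0361]
orientation: [-180.0, 0.0, 103.9]
force: [1.1, -1.0, 0.8]
finger_gap: 0.323
```

Emit:
{"op": "carry_out", "data": {"commands": [[0,0,0.4,0],[0,0,0.4,0],[0,0,0.2,0],[0,0,0,0],[0,0,0,0]]}}

```text
time: 8.08
ee_pos: [0.6105, 0.3124, 0.0047]
orientation: [-179.8, 0.0, 103.9]
force: [-0.8, 0.0, 0.4]
finger_gap: 0.418
```

Emit:
{"op": "carry_out", "data": {"commands": [[0,0,0.2,0],[0,0,0.2,0],[0,0,0,0],[0,0,0,0]]}}

```text
time: 8.42
ee_pos: [0.6113, 0.3127, -0.0061]
orientation: [-179.9, 0.0, 103.9]
force: [-0.2, 1.1, 0.3]
finger_gap: 0.421
```

```bash
python3 - <<'E'
from h import *
m=camera_model('wrist');s=state();print(s['ee_pos'],s['finger_gap'],s['force'])
w,_=snap('wrist','w6f.png');g=w.max(2)
cv2.imwrite('pics/w6.png',w[:,60:460,::-1])
E
```

```text
[ 0.6112507   0.31273189 -0.00612378] 0.4211783491589736 [-0.17350116  1.14859454  0.2836425 ]
```

View pics/w6.png

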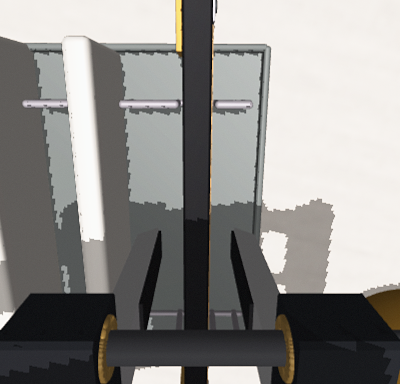

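With the reported z at -6 mm nothing touches, so the offset is confirmed (at least 32 mm). The bar now lies between the fingers at column 257. I'll go 12 mm lower and close.

Emit:
{"op": "carry_out", "data": {"commands": [[0,0,0.2,0],[0,0,0.2,0],[0,0,0,0],[0,0,0,0],[0,0,0,0]]}}

```text
time: 8.88
ee_pos: [0.6115, 0.3128, -0.0178]
orientation: [-180.0, 0.0, 103.9]
force: [0.1, 0.2, -0.1]
finger_gap: 0.422
```

Emit:
{"op": "carry_out", "data": {"commands": [[0,0,0,0],[0,0,0,0],[0,0,0,0],[0,0,0,0],[0,0,0,0]], "hand": 0}}

```text
time: 9.3
ee_pos: [0.6117, 0.3129, -0.0173]
orientation: [-180.0, -0.0, 103.9]
force: [-1.4, 0.1, 0.6]
finger_gap: 0.145
```

Emit:
{"op": "carry_out", "data": {"commands": [[0,0,0,0],[0,0,0,0],[0,0,0,0],[0,0,0,0],[0,0,0,0]]}}

```text
time: 9.72
ee_pos: [0.6117, 0.3129, -0.0174]
orientation: [180.0, -0.0, 103.9]
force: [-1.0, -1.0, 1.7]
finger_gap: 0.149
```

Gripped: the opening of 0.149 corresponds to 14 mm. I'll lift it and work out a free patch for tipping it flat.

Emit:
{"op": "carry_out", "data": {"commands": [[0,0,-0.5,0],[0,0,-1,0],[0,0,-1,0],[0,0,-1,0],[0,0,-1,0]]}}

```text
time: 10.13
ee_pos: [0.6108, 0.3125, 0.1184]
orientation: [-179.9, 0.0, 103.9]
force: [0.7, 0.1, -3.3]
finger_gap: 0.147
```

Emit:
{"op": "carry_out", "data": {"commands": [[0,0,-1,0],[0,0,-0.5,0],[0,0,0,0],[0,0,0,0]]}}

```text
time: 10.47
ee_pos: [0.612, 0.313, 0.1635]
orientation: [179.9, -0.0, 103.9]
force: [0.1, 0.3, -4.0]
finger_gap: 0.147
```

```bash
python3 - <<'E'
from h import *
s=state();print(s['time'],s['ee_pos'].round(4),s['orientation'].round(2),s['finger_gap'],s['force'].round(1))
m=camera_model('top');n=camera_model('side')
for k,c,u,v,z in [('tape',m,294,236,.03),('label',m,364,240,.03),('edge',m,240,264,0),('tape',n,289,188,.03),('edge',n,310,220,0),('edge',n,325,280,0)]: print(k,hit(c,u,v,z).round(3))
w,_=snap('wrist','w7f.png'); t,_=snap('top','t7.png'); sd,_=snap('side','s7.png')
A=np.vstack([np.hstack([w[:,:,::-1][::1,::1]]),]);
cv2.imwrite('pics/w7.png',np.hstack([cv2.resize(w,(400,300)),cv2.resize(sd[150:330,190:430],(400,300))])[:,:,::-1])
E
```

```text
10.4667 [0.612  0.313  0.1635] [ 1.7990e+02 -1.0000e-02  1.0391e+02] 0.14735264716562232 [ 0.1  0.3 -4. ]
tape [ 0.376 -0.162  0.03 ]
label [ 0.345 -0.416  0.03 ]
edge [0.287 0.04  0.   ]
tape [ 0.378 -0.163  0.03 ]
edge [0.315 0.024 0.   ]
edge [0.322 0.349 0.   ]
```

View pics/w7.png

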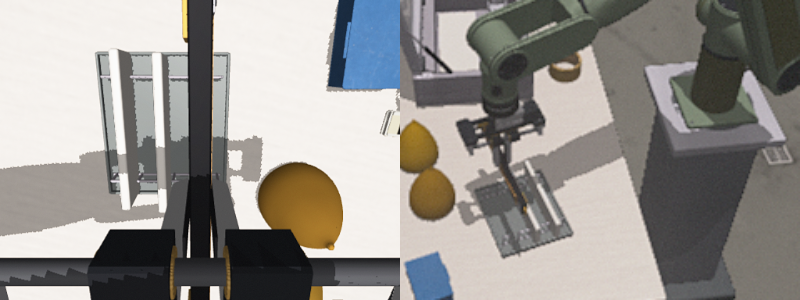

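Emit:
{"op": "carry_out", "data": {"commands": [[0,0,0,0.9],[0,0,0,0.9],[0,0,0,0.9],[0,0,0,0.88]]}}

```text
time: 10.95
ee_pos: [0.6101, 0.3123, 0.1594]
orientation: [-179.7, 0.1, 87.3]
force: [-0.4, 1.0, -2.7]
finger_gap: 0.146
```

Emit:
{"op": "carry_out", "data": {"commands": [[-0.5,-0.4,0,0],[-0.9,-0.73,0,0],[-0.9,-0.73,0,0],[-0.9,-0.73,0,0],[-0.9,-0.73,0,0]]}}

```text
time: 11.37
ee_pos: [0.5039, 0.193, 0.1598]
orientation: [-179.7, 0.1, 87.5]
force: [-0.1, 0.7, -3.2]
finger_gap: 0.145
```

Emit:
{"op": "carry_out", "data": {"commands": [[-0.9,-0.73,0,0],[-0.9,-0.73,0,0],[-0.9,-0.73,0,0],[-0.9,-0.73,0,0],[-0.2,-0.2,0,0]]}}

```text
time: 11.78
ee_pos: [0.403, 0.082, 0.1598]
orientation: [-179.6, 0.1, 87.4]
force: [1.6, 0.3, -3.6]
finger_gap: 0.144
```

Emit:
{"op": "carry_out", "data": {"commands": [[0,0,0.5,0],[0,0,1,0],[0,0,1,0],[0,0,1,0],[0,0,0.8,0]]}}

```text
time: 12.2
ee_pos: [0.4061, 0.0848, 0.0304]
orientation: [-179.8, -0.0, 87.5]
force: [-1.1, -0.7, -3.6]
finger_gap: 0.146
```

Emit:
{"op": "carry_out", "data": {"commands": [[0,0,0.6,0],[0,0,0.5,0],[0,0,0.4,0],[0,0,0,0],[0,0,0,0]]}}

```text
time: 12.62
ee_pos: [0.4067, 0.0848, -0.0129]
orientation: [-179.8, -0.0, 87.5]
force: [0.1, -0.0, -2.7]
finger_gap: 0.143
```

Emit:
{"op": "carry_out", "data": {"commands": [[0,0,0.2,0],[0,0,0.12,0],[0,0,0.05,0],[0,0,0.03,0],[0,0,0,0]]}}

```text
time: 13.03
ee_pos: [0.4084, 0.0846, -0.0234]
orientation: [180.0, -0.0, 87.5]
force: [0.2, 0.1, -2.5]
finger_gap: 0.144
```

Emit:
{"op": "carry_out", "data": {"commands": [[0,0,0.03,0],[0,0,0,0]]}}

```text
time: 13.2
ee_pos: [0.4085, 0.0846, -0.0243]
orientation: [180.0, -0.0, 87.5]
force: [-1.0, 0.0, -2.7]
finger_gap: 0.145
```

Emit:
{"op": "carry_out", "data": {"commands": [[0,0,0.04,0],[0,0,0,0],[0,0,0,0]]}}

```text
time: 13.45
ee_pos: [0.4089, 0.0846, -0.0254]
orientation: [179.9, -0.0, 87.5]
force: [0.6, 0.2, -2.1]
finger_gap: 0.149
```

Emit:
{"op": "carry_out", "data": {"commands": [[0,0,0.03,0],[0,0,0,0],[0,0,0,0]]}}

```text
time: 13.7
ee_pos: [0.4089, 0.0846, -0.0254]
orientation: [180.0, 0.0, 87.5]
force: [-3.0, 0.1, 7.1]
finger_gap: 0.145
```

It touches the table exactly at the predicted height. I'll open up and push the top forward with the rear finger.

Emit:
{"op": "carry_out", "data": {"commands": [[0,0,0,0],[0,0,0,0],[0,0,0,0],[0,0,0,0],[0,0,0,0]], "hand": 1}}

```text
time: 14.12
ee_pos: [0.4083, 0.0846, -0.0266]
orientation: [-180.0, 0.0, 87.5]
force: [-0.7, 0.3, -0.0]
finger_gap: 0.466
```

Emit:
{"op": "carry_out", "data": {"commands": [[0,0,0,0],[0,0,0,0],[0,0,0,0],[0,0,0,0],[0,0,-0.3,0]]}}

```text
time: 14.53
ee_pos: [0.4064, 0.0845, -0.0186]
orientation: [-179.8, 0.0, 87.5]
force: [-1.1, 0.1, -0.5]
finger_gap: 0.819
```

Emit:
{"op": "carry_out", "data": {"commands": [[0,0,-0.3,0],[0,-0.4,0,0],[0,-0.4,0,0],[0,-0.3,0,0],[0,0,0,0]]}}

```text
time: 14.95
ee_pos: [0.3735, 0.0862, -0.0083]
orientation: [-179.9, 0.0, 87.5]
force: [0.6, 0.1, -0.8]
finger_gap: 0.995
```

```bash
python3 - <<'E'
from h import *
s=state();print(s['time'],s['ee_pos'].round(4),s['finger_gap'],s['force'].round(1))
w,m=snap('wrist','w8f.png');g=w.max(2)
for v in (20,60,100,150):
    r=np.where(g[v,150:420]<75)[0]+150;print(v,r.min(),r.max(),len(r), w[v,r.min():r.max():8].tolist()[:6])
print(proj(m,[[.4089,.0846+.05,.036],[.4089,.0846+.1,.036]]))
E
```

```text
14.95 [ 0.3735  0.0862 -0.0083] 0.9947006768492561 [ 0.6  0.1 -0.8]
20 306 346 34 [[73, 56, 27], [247, 206, 106], [53, 50, 54], [48, 47, 49], [45, 44, 46]]
60 306 343 38 [[50, 47, 46], [9, 8, 10], [49, 47, 51], [47, 47, 48], [43, 42, 45]]
100 305 340 36 [[0, 0, 0], [10, 9, 12], [49, 48, 51], [44, 43, 46], [41, 40, 42]]
150 303 337 35 [[11, 9, 10], [14, 14, 16], [47, 47, 49], [41, 41, 44], [38, 35, 39]]
[[320.99361775 158.52307766]
 [322.13372884  54.61324489]]
```

Emit:
{"op": "carry_out", "data": {"commands": [[0,-0.3,0,0],[0,-0.3,0,0],[0,-0.3,0,0],[0,-0.3,0,0],[0,0,0,0]]}}

```text
time: 15.42
ee_pos: [0.3362, 0.0877, -0.0093]
orientation: [-179.8, 0.0, 87.5]
force: [0.8, -0.8, -1.4]
finger_gap: 1.005
```

Emit:
{"op": "carry_out", "data": {"commands": [[0,0,0,0],[0,0,-0.5,0],[0,0,-1,0],[0,0,-1,0],[0,0,-1,0]]}}

```text
time: 15.83
ee_pos: [0.3391, 0.0875, 0.0976]
orientation: [-180.0, 0.0, 87.5]
force: [0.9, 0.6, -0.4]
finger_gap: 1.0
```

Emit:
{"op": "carry_out", "data": {"commands": [[-0.2,0.2,-1,0],[-0.2,0.2,-1,0],[0,0,-0.5,0],[0,0,0,0],[0,0,0,0]]}}

```text
time: 16.25
ee_pos: [0.3516, 0.075, 0.1719]
orientation: [179.9, -0.0, 87.5]
force: [-0.5, -0.3, -1.1]
finger_gap: 0.999
```

```bash
python3 - <<'E'
from h import *
s=state();print(s['time'],s['ee_pos'].round(4),s['finger_gap'],s['force'].round(1))
w,m=snap('wrist','w9f.png')
cv2.imwrite('pics/w9.png',w[:,:,::-1])
E
```

```text
16.25 [0.3516 0.075  0.1719] 0.9994154993249293 [-0.5 -0.3 -1.1]
```

View pics/w9.png

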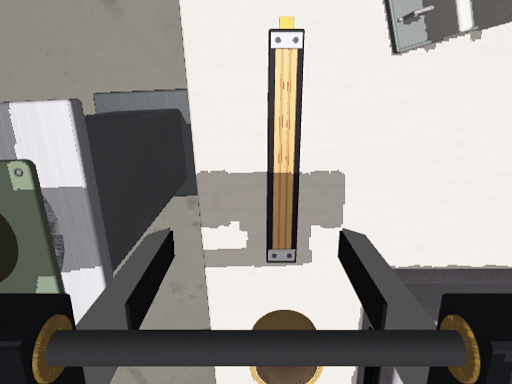

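The bar now lies flat with the strip up and the tab at the left: the tab is at (286,22), with ends at rows 30 and 262. I'll measure it, then look at the packer's saddles while the hand is empty.

```bash
cat >> h.py <<'E'
def bar(w,m,z,u0,u1,v0,v1):
    """pose of the flat bar: min-area box of dark/tan/plate blob rays"""
    pts=[]
    g=w.astype(int)
    for v in range(v0,v1,3):
        r=np.where((g[v,u0:u1].max(1)<90))[0]+u0
        pts.append((v,r.min()-.5,r.max()+.5))
    return np.array(pts,float)
E
python3 - <<'E'
from h import *
w=cv2.imread('pics/w9f.png')[:,:,::-1];m=camera_model('wrist');s=state()
P=bar(w,m,.017,250,320,52,165)
a=np.polyfit(P[:,0],P[:,1],1);b=np.polyfit(P[:,0],P[:,2],1);print(P[::8])
g=w.astype(int).max(2)
print('cols near ends',g[24:36,276].tolist(),g[256:270,282].tolist(),g[256:270,290].tolist(),g[24:36,298].tolist())
y=np.radians(s['orientation'][2]);X=np.array([np.cos(y),np.sin(y),0]);Y=np.array([np.sin(y),-np.cos(y),0])
for vt,vb in ((30,262.5),):
    c=[hit(m,np.polyval(f,v),v,.017) for v in (vt,vb) for f in (a,b)]
    C=np.mean(c,0);d=(c[0]+c[1]-c[2]-c[3])/2;print(C,np.linalg.norm(d),np.degrees(np.arctan2(-d[0],d[1])),np.linalg.norm(c[0]-c[1]),np.linalg.norm(c[2]-c[3]),'dx,dy',(C-s['ee_pos'])@X,(C-s['ee_pos'])@Y)
E
```

```text
[[ 52.  268.5 303.5]
 [ 76.  268.5 302.5]
 [100.  267.5 301.5]
 [124.  267.5 300.5]
 [148.  267.5 299.5]]
cols near ends [243, 244, 244, 249, 212, 37, 63, 93, 215, 249, 246, 248] [147, 143, 146, 153, 122, 43, 75, 143, 161, 153, 217, 247, 243, 243] [49, 99, 144, 151, 122, 43, 75, 144, 156, 222, 248, 244, 243, 243] [242, 243, 243, 249, 211, 35, 60, 95, 216, 248, 245, 247]
[0.38067301 0.08764734 0.017     ] 0.256500819001476 -2.566483087069504 0.0348137293471531 0.03549111150940235 dx,dy 0.013858165012742044 0.029768467439440813
```

Emit:
{"op": "carry_out", "data": {"commands": [[-0.5,0.3,-0.5,0],[-0.95,0.54,-0.5,0],[-0.95,0.54,-0.5,0],[-0.95,0.54,-0.5,0],[-0.95,0.54,-0.5,0]]}}

```text
time: 16.72
ee_pos: [0.4179, -0.0577, 0.2445]
orientation: [-179.7, -0.1, 87.5]
force: [0.7, 0.5, 0.2]
finger_gap: 1.001
```

Emit:
{"op": "carry_out", "data": {"commands": [[-0.95,0.54,-0.5,0],[-0.95,0.54,0,0],[-0.95,0.54,0,0],[-0.95,0.54,0,0],[-0.95,0.54,0,0]]}}

```text
time: 17.13
ee_pos: [0.4929, -0.2036, 0.2583]
orientation: [-179.7, -0.1, 87.5]
force: [0.2, 0.8, -0.5]
finger_gap: 1.001
```

Emit:
{"op": "carry_out", "data": {"commands": [[-0.95,0.54,0,0],[-0.95,0.54,0,0],[-0.95,0.54,0,0],[-0.9,0.3,0,0],[0,0,0,0]]}}

```text
time: 17.55
ee_pos: [0.5455, -0.3217, 0.2563]
orientation: [-179.7, -0.1, 87.3]
force: [-1.1, 0.4, -0.0]
finger_gap: 1.004
```

Emit:
{"op": "carry_out", "data": {"commands": [[0,0,0,0],[0,0,0,0]]}}

```text
time: 17.72
ee_pos: [0.5453, -0.3166, 0.259]
orientation: [-179.8, -0.2, 87.5]
force: [0.3, -0.3, -0.2]
finger_gap: 1.0
```

```bash
python3 - <<'E'
from h import *
s=state();print(s['time'],s['ee_pos'].round(4),s['orientation'].round(2))
w,m=snap('wrist','w10.png')
L,R=[.547,-.133,.092],[.538,-.359,.092]
print(proj(m,[L,R,[.547,-.243,.092]]))
cv2.imwrite('pics/w10b.png',cv2.resize(w[:300,100:460],(800,600*300//270*1 if 0 else 600),interpolation=2)[:,:,::-1])
E
```

```text
17.7167 [ 0.5453 -0.3166  0.259 ] [-179.8    -0.18   87.5 ]
[[250.32783709 -12.22532709]
 [251.83949666 203.0007658 ]
 [255.14111754 101.47675233]]
```

View pics/w10b.png

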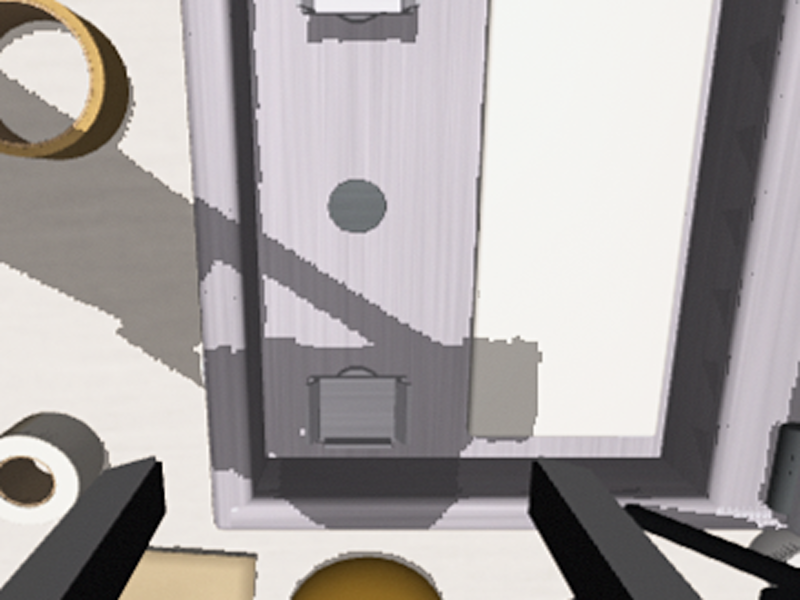

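The crop shows the right saddle at about crop (358,410), the left saddle at the top edge (358,0), the floor hole at (357,206) and the front rim's outer edge running from (185,0) to (218,525). I'll move left for the left saddle and measure numerically from here on, since that was the last picture.

Emit:
{"op": "carry_out", "data": {"commands": [[0.8,0,0,0],[0.9,0,0,0],[0.9,0,0,0],[0.6,0,0,0],[0,0,0,0]]}}

```text
time: 18.18
ee_pos: [0.5503, -0.2169, 0.262]
orientation: [180.0, -0.1, 87.8]
force: [-0.0, 0.7, -0.0]
finger_gap: 1.0
```

Emit:
{"op": "carry_out", "data": {"commands": [[0,0,0,0],[0,0,0,0],[0,0,0,0]]}}

```text
time: 18.43
ee_pos: [0.5502, -0.2225, 0.2615]
orientation: [180.0, 0.0, 87.5]
force: [0.7, 0.3, -0.8]
finger_gap: 0.999
```

```bash
python3 - <<'E'
from h import *
s=state();print(s['time'],s['ee_pos'].round(4),s['orientation'].round(2))
np.save('pose10.npy',np.r_[0]) 
w,m=snap('wrist','w11.png')
import pickle;pickle.dump(m,open('m11.pkl','wb'))
print(proj(m,[[.547,-.133,.092],[.538,-.359,.092],[.547,-.243,.05]]).round(1).tolist())
g=cv2.cvtColor(w,cv2.COLOR_RGB2GRAY)
# hole circle
h=g.copy(); msk=((g>70)&(g<135)).astype(np.uint8)
c,_=cv2.findContours(msk,0,1)
for k in c:
    a=cv2.contourArea(k)
    if 200<a<900: (x,y),r=cv2.minEnclosingCircle(k); print('blob',x,y,r,a)
def rows(v,u0,u1): print('row',v,[int(x) for x in g[v,u0:u1]])
def colp(u,v0,v1): print('col',u,[int(x) for x in g[v0:v1,u]])
for v in (72,80,88,96): rows(v,225,300)
colp(261,0,110); colp(285,0,60)
E
```

```text
18.4333 [ 0.5502 -0.2225  0.2615] [1.800e+02 3.000e-02 8.746e+01]
[[249.4, 85.8], [251.1, 272.4], [254.1, 175.5]]
blob 99.8497085571289 372.3094177246094 16.715450286865234 405.5
blob 385.5 375.0 43.24648666381836 460.0
blob 456.56695556640625 358.6119689941406 28.584096908569336 604.5
blob 346.0 55.21590805053711 72.40929412841797 895.5
row 72 [224, 218, 223, 226, 223, 222, 222, 218, 206, 205, 160, 137, 138, 139, 137, 122, 234, 242, 238, 238, 238, 238, 237, 238, 238, 238, 237, 237, 237, 238, 237, 237, 237, 238, 237, 238, 237, 237, 237, 238, 237, 237, 237, 237, 237, 236, 236, 237, 236, 236, 237, 238, 242, 157, 136, 149, 148, 144, 153, 192, 198, 210, 212, 217, 215, 214, 215, 212, 210, 212, 216, 218, 213, 209, 217]
row 80 [224, 218, 223, 226, 224, 222, 221, 219, 205, 205, 168, 138, 136, 139, 137, 130, 188, 235, 237, 235, 235, 236, 236, 235, 236, 235, 235, 235, 235, 235, 235, 235, 235, 235, 235, 235, 235, 235, 235, 234, 235, 234, 234, 234, 235, 235, 234, 234, 233, 234, 234, 235, 232, 157, 139, 149, 147, 144, 155, 193, 197, 211, 215, 218, 213, 214, 213, 211, 207, 211, 217, 219, 210, 209,
[... 895 characters left out ...]
222, 220, 220, 215, 197, 174, 153, 128, 89, 61, 59, 59, 59, 44, 20, 19, 38, 53, 52, 52, 53, 54, 56, 53, 54, 51, 51, 50, 50, 45, 45, 38, 25, 10, 5, 9, 71, 112, 107, 109, 202, 243, 237, 233, 233, 234, 233, 232, 235, 237, 233, 232, 232, 234, 235, 235, 235, 235, 234, 234, 235, 237, 238, 237, 235, 237, 237, 237, 236, 234, 233, 233, 235, 234, 235, 236, 235, 234, 183, 98, 114, 107, 175, 224, 219, 218, 218]
col 285 [230, 231, 231, 230, 230, 230, 234, 192, 125, 168, 186, 204, 212, 211, 209, 209, 215, 213, 210, 206, 208, 217, 221, 221, 221, 219, 214, 198, 177, 155, 124, 86, 58, 59, 62, 59, 61, 61, 57, 56, 73, 99, 116, 113, 111, 114, 112, 107, 170, 218, 214, 213, 210, 211, 212, 212, 211, 210, 210, 210]
```

```bash
python3 - <<'E'
from h import *
import pickle;m=pickle.load(open('m11.pkl','rb'))
w=cv2.imread('pics/w11.png');g=cv2.cvtColor(w,cv2.COLOR_BGR2GRAY)
print('c261',[int(x) for x in g[240:345,261]]);print('c250',[int(x) for x in g[240:310,250]])
print('c246',[int(x) for x in g[52:70,246]],'c272',[int(x) for x in g[52:70,272]])
for v in (268,276,284): print(v,[int(x) for x in g[v,225:300]])
print('front rim',[int(x) for x in g[120,170:240]],[int(x) for x in g[220,170:240]])
print('hole',[int(x) for x in g[175,240:285]],[int(x) for x in g[160:195,260]])
for k,u,v,z in [('L ctr',259.0,84,.098),('L start',259,101.3,.092),('rim L out',261,7.3,.115),('rim L in',261,29.5,.115)]: print(k,hit(m,u,v,z).round(4))
E
```

```text
c261 [110, 110, 109, 110, 113, 109, 111, 111, 93, 65, 76, 113, 136, 133, 133, 125, 84, 55, 59, 75, 111, 133, 122, 183, 226, 221, 223, 220, 215, 218, 220, 220, 220, 219, 220, 223, 224, 222, 223, 225, 224, 220, 217, 218, 224, 212, 148, 71, 76, 79, 86, 190, 212, 104, 58, 64, 63, 66, 64, 64, 63, 67, 65, 67, 66, 68, 66, 67, 66, 67, 64, 54, 63, 67, 67, 88, 124, 149, 166, 181, 196, 198, 197, 194, 191, 185, 185, 190, 192, 146, 37, 22, 28, 28, 28, 30, 29, 33, 33, 37, 35, 36, 36, 38, 42]
c250 [116, 115, 116, 116, 113, 110, 169, 215, 214, 177, 111, 115, 106, 76, 70, 94, 121, 125, 96, 85, 183, 231, 223, 219, 219, 219, 222, 222, 217, 218, 221, 220, 221, 221, 222, 223, 225, 223, 223, 224, 224, 219, 218, 221, 225, 213, 144, 59, 70, 79, 87, 189, 222, 134, 56, 62, 63, 64, 65, 65, 63, 65, 67, 64, 65, 66, 64, 66, 68, 66]
c246 [54, 52, 49, 30, 8, 0, 15, 80, 117, 109, 199, 246, 204, 94, 191, 238, 236, 235] c272 [54, 54, 50, 29, 5, 1, 25, 85, 116, 123, 207, 248, 203, 88, 177, 234, 236, 233]
268 [200, 193, 195, 199, 198, 196, 193, 197, 198, 197, 197, 195, 202, 207, 156, 135, 140, 137, 111, 204, 221, 218, 2
[... 1505 characters left out ...]
 106, 106, 110, 115, 111, 111, 108, 111, 111, 108, 106, 107, 98, 84, 65, 57, 54, 57, 54, 55, 51, 94, 113, 118, 113, 112, 117, 116, 114, 114, 115, 112, 109, 109, 107, 163, 181, 178, 206, 210, 208, 209, 213]
hole [116, 115, 117, 118, 117, 116, 119, 78, 55, 56, 56, 57, 55, 58, 55, 57, 56, 55, 56, 56, 57, 56, 57, 56, 57, 56, 56, 56, 54, 52, 52, 104, 113, 114, 114, 114, 112, 115, 111, 114, 113, 114, 112, 111, 110] [114, 116, 115, 115, 116, 95, 59, 56, 58, 57, 58, 58, 59, 59, 57, 57, 55, 54, 57, 55, 56, 54, 55, 54, 55, 54, 56, 55, 56, 75, 107, 114, 113, 113, 112]
L ctr [ 0.5574 -0.1317  0.098 ]
L start [ 0.5568 -0.1496  0.092 ]
rim L out [ 0.5621 -0.0621  0.115 ]
rim L in [ 0.5613 -0.0815  0.115 ]
```

```bash
python3 - <<'E'
from h import *
import pickle;m=pickle.load(open('m11.pkl','rb'))
for k,u,v,z in [('L start',259,101.3,.092),('L lug bot',259,65.2,.092),('L lug top',259,64.5,.104),('L floor',259,84,.092),('R start',259,260,.092),('R start.',259,263,.092),('R lug bot',259,286.3,.092),('R lug top',259,290.7,.104),('R mid',259.2,276,.092),('R mid',259.2,276,.1),
 ('rim L out',261,7.3,.115),('rim R out',261,329,.115),('rimRin',261,316,.115),('hole',258.5,177,.05),('front out 120',187,120,.115),('front out 220',192.8,220,.115),('front in 120',205.5,120,.115)]: print(k,hit(m,u,v,z).round(4))
E
```

```text
L start [ 0.5568 -0.1496  0.092 ]
L lug bot [ 0.5583 -0.1125  0.092 ]
L lug top [ 0.5582 -0.1127  0.104 ]
L floor [ 0.5575 -0.1316  0.092 ]
R start [ 0.5488 -0.3421  0.092 ]
R start. [ 0.5486 -0.3462  0.092 ]
R lug bot [ 0.5473 -0.3795  0.092 ]
R lug top [ 0.5472 -0.3783  0.104 ]
R mid [ 0.5481 -0.3646  0.092 ]
R mid [ 0.5482 -0.36    0.1   ]
rim L out [ 0.5621 -0.0621  0.115 ]
rim R out [ 0.5476 -0.4264  0.115 ]
rimRin [ 0.5484 -0.4073  0.115 ]
hole [ 0.5526 -0.2452  0.05  ]
front out 120 [ 0.4805 -0.1646  0.115 ]
front out 220 [ 0.4758 -0.2763  0.115 ]
front in 120 [ 0.4998 -0.1655  0.115 ]
```

The seat comes out at (0.5527, -0.2457) with yaw -2.35°. Saddle starts, lugs, rims and the hole agree within about 1.5 mm. I'll go back to grip the flat bar.

Emit:
{"op": "carry_out", "data": {"commands": [[0.5,-0.3,0,0],[0.92,-0.55,0,0],[0.92,-0.55,0,0],[0.92,-0.55,0,0],[0.92,-0.55,0,0]]}}

```text
time: 18.9
ee_pos: [0.4802, -0.0933, 0.2612]
orientation: [-180.0, -0.0, 87.4]
force: [0.5, -0.6, 0.0]
finger_gap: 1.001
```

Emit:
{"op": "carry_out", "data": {"commands": [[0.92,-0.55,0.5,0],[0.92,-0.55,0.7,0],[0.92,-0.55,0.7,0],[0.92,-0.55,0.7,0],[0.92,-0.55,0.7,0]]}}

```text
time: 19.32
ee_pos: [0.4041, 0.0485, 0.1618]
orientation: [179.9, 0.0, 87.4]
force: [-0.3, -0.1, 0.1]
finger_gap: 1.001
```

Emit:
{"op": "carry_out", "data": {"commands": [[0.92,-0.55,0.7,0],[0.41,-0.3,0.7,0],[0,0,0.7,0],[0,0,0,0],[0,0,0,0]], "hand": 0.75}}

```text
time: 19.73
ee_pos: [0.3802, 0.0887, 0.0989]
orientation: [-179.9, 0.0, 87.5]
force: [0.4, -0.2, 0.2]
finger_gap: 0.755
```

```bash
cat > mb.py <<'E'
from h import *
import sys
z=float(sys.argv[1]);s=state();w,m=snap('wrist');g=w.astype(int);H=cv2.cvtColor(w,cv2.COLOR_RGB2HSV)
y=np.radians(s['orientation'][2]);X=np.array([np.cos(y),np.sin(y),0]);Y=np.array([np.sin(y),-np.cos(y),0])
print(round(s['time'],2),s['ee_pos'].round(4),s['orientation'].round(2),round(s['finger_gap'],3),s['force'].round(1))
# tan strip: biggest tan blob
t=cv2.inRange(H,(8,50,60),(30,255,255));n,l,st,_=cv2.connectedComponentsWithStats(t)
o=[]
for v in range(10,215,3):
    r=np.where(t[v,180:340])[0]+180
    if len(r)>5:o.append((v,np.median(r),r.min(),r.max()))
o=np.array(o);k=o[:,3]-o[:,2];ok=abs(k-np.median(k))<4;o=o[ok];print(len(o),o[0],o[-1])
p=np.array([hit(m,r[1],r[0],z) for r in o]);f=np.polyfit(p[:,1],p[:,0],1)
d=[(q-s['ee_pos'])@Y for q in p];print('yaw',np.degrees(np.arctan(-f[0])),'strip dy at far/near',d[0],d[-1])
u=int(o[0][1]);
print('col',u+9,[int(x) for x in g[0:80,u+9].max(1)])
np.save('lastf.npy',f)
E
python3 mb.py .017
```

```text
19.73 [0.3802 0.0887 0.0989] [-1.7987e+02  2.0000e-02  8.7460e+01] 0.755 [ 0.4 -0.2  0.2]
53 [ 58.  259.5 246.  273. ] [214. 259. 247. 271.]
yaw -2.5514163763580178 strip dy at far/near 0.0025038419828282378 0.0025024726506898106
col 268 [240, 240, 240, 241, 240, 240, 240, 240, 240, 240, 240, 240, 241, 240, 241, 242, 241, 231, 216, 215, 215, 197, 176, 172, 171, 174, 171, 169, 172, 172, 173, 177, 131, 41, 63, 58, 147, 234, 245, 243, 244, 246, 249, 242, 198, 150, 129, 112, 147, 230, 250, 246, 245, 246, 246, 250, 215, 198, 251, 248, 247, 247, 246, 246, 246, 246, 246, 246, 246, 246, 246, 246, 246, 246, 246, 246, 246, 246, 246, 246]
```

Emit:
{"op": "carry_out", "data": {"commands": [[0,0.08,0.8,0],[0,0,1,0],[0,0,1,0],[0,0,0.7,0],[0,0,0.3,0]]}}

```text
time: 20.2
ee_pos: [0.3832, 0.0881, -0.0156]
orientation: [-179.9, 0.0, 87.4]
force: [-0.3, 0.5, 0.1]
finger_gap: 0.751
```

Emit:
{"op": "carry_out", "data": {"commands": [[0,0,0.2,0],[0,0,0.1,0],[0,0,0,0],[0,0,0,0]]}}

```text
time: 20.53
ee_pos: [0.3851, 0.0889, -0.0223]
orientation: [179.8, -0.0, 87.5]
force: [-0.4, -0.3, 0.6]
finger_gap: 0.749
```

Emit:
{"op": "carry_out", "data": {"commands": [[0,0,0.1,0],[0,0,0.05,0],[0,0,0,0],[0,0,0,0]]}}

```text
time: 20.87
ee_pos: [0.3834, 0.089, -0.0279]
orientation: [180.0, 0.0, 87.5]
force: [0.2, 0.0, -0.6]
finger_gap: 0.751
```

Emit:
{"op": "carry_out", "data": {"commands": [[0,0,0,0],[0,0,0,0],[0,0,0,0],[0,0,0,0],[0,0,0,0]], "hand": 0}}

```text
time: 21.28
ee_pos: [0.3833, 0.089, -0.028]
orientation: [180.0, 0.0, 87.5]
force: [-0.4, -0.8, -0.6]
finger_gap: 0.428
```

Emit:
{"op": "carry_out", "data": {"commands": [[0,0,0,0],[0,0,0,0],[0,0,0,0],[0,0,0,0],[0,0,0,0]]}}

```text
time: 21.7
ee_pos: [0.3832, 0.089, -0.028]
orientation: [-180.0, 0.0, 87.5]
force: [-0.1, 1.5, 0.8]
finger_gap: 0.375
```

Emit:
{"op": "carry_out", "data": {"commands": [[0,0,0,0],[0,0,-0.4,0],[0,0,-0.8,0],[0,0,-0.8,0],[0,0,-0.8,0]]}}

```text
time: 22.12
ee_pos: [0.3817, 0.0889, 0.0558]
orientation: [-179.8, 0.0, 87.5]
force: [0.4, 0.3, -2.9]
finger_gap: 0.376
```

Emit:
{"op": "carry_out", "data": {"commands": [[0,0,-0.9,0],[0,0,-0.9,0],[0,0,-0.9,0],[0,0,-0.5,0],[0,0,0,0]]}}

```text
time: 22.53
ee_pos: [0.386, 0.089, 0.1552]
orientation: [179.6, -0.0, 87.5]
force: [0.5, -0.4, -3.4]
finger_gap: 0.379
```

Emit:
{"op": "carry_out", "data": {"commands": [[0,0,0,0],[0,0,0,0]]}}

```text
time: 22.7
ee_pos: [0.3815, 0.0889, 0.15]
orientation: [-179.8, 0.0, 87.5]
force: [-0.0, -0.2, -4.1]
finger_gap: 0.379
```

```bash
python3 - <<'E'
from h import *
s=state();print(s['ee_pos'][2]+.045)
E
python3 mb.py $(python3 -c "
from h import *
print(state()['ee_pos'][2]+.045)")
```

```text
0.19496878166494097
22.7 [0.3815 0.0889 0.15  ] [-1.7978e+02  1.0000e-02  8.7490e+01] 0.379 [-0.  -0.2 -4.1]
53 [ 58.  255.5 232.  279. ] [214.  255.5 235.  276. ]
yaw -2.484920728270352 strip dy at far/near -0.0004543557114713788 -0.000441893323502781
col 264 [247, 247, 248, 249, 249, 249, 249, 248, 249, 250, 250, 250, 250, 249, 248, 248, 247, 247, 247, 247, 247, 247, 248, 249, 249, 249, 249, 250, 252, 227, 78, 189, 245, 240, 238, 238, 238, 238, 238, 237, 238, 238, 238, 238, 238, 238, 238, 238, 237, 238, 238, 237, 238, 238, 238, 238, 238, 238, 238, 238, 237, 237, 238, 237, 237, 237, 237, 237, 237, 237, 237, 237, 237, 237, 237, 237, 237, 236, 237, 236]
```

```bash
python3 - <<'E'
from h import *
m=camera_model('wrist');s=state();p=s['ee_pos'];y=np.radians(s['orientation'][2]);X=np.array([np.cos(y),np.sin(y),0])
for v,z in ((32.5,p[2]-.0819),(56.5,p[2]-.0819),(30,p[2]+.045)): print(v,(hit(m,264,v,z)-p)@X)
E
```

```text
32.5 0.12880252076972032
56.5 0.11078825728827628
30 0.11043534405677442
```

Emit:
{"op": "carry_out", "data": {"commands": [[-0.4,0.2,0,-0.03],[-0.8,0.45,0,0],[-0.9,0.55,0,0],[-0.9,0.55,0,0],[-0.9,0.55,0,0]]}}

```text
time: 23.17
ee_pos: [0.4462, -0.0316, 0.1497]
orientation: [-179.8, -0.1, 87.6]
force: [1.5, 0.5, -3.3]
finger_gap: 0.376
```

Emit:
{"op": "carry_out", "data": {"commands": [[-0.9,0.5,0,0],[-0.9,0.5,0,0],[-0.9,0.5,0,0],[-0.9,0.5,0,0],[-0.9,0.5,0,0]]}}

```text
time: 23.58
ee_pos: [0.5156, -0.1695, 0.1491]
orientation: [-179.7, -0.1, 87.6]
force: [0.4, 0.5, -2.8]
finger_gap: 0.376
```

Emit:
{"op": "carry_out", "data": {"commands": [[-0.9,0.5,0,0],[-0.9,0.5,0,0],[-0.6,0.4,0,0],[0,0,0,0],[0,0,0,0]]}}

```text
time: 24.0
ee_pos: [0.5544, -0.2425, 0.1489]
orientation: [-179.7, -0.2, 87.5]
force: [0.0, 1.3, -4.0]
finger_gap: 0.381
```

Emit:
{"op": "carry_out", "data": {"commands": [[0,0,0,0],[0,0,0,0]]}}

```text
time: 24.17
ee_pos: [0.5545, -0.2409, 0.1505]
orientation: [-179.8, -0.1, 87.7]
force: [0.0, 0.4, -3.2]
finger_gap: 0.377
```

```bash
cat > go.py <<'E'
from h import *
import sys
s=state();p=s['ee_pos'];T=np.array([float(sys.argv[1]),float(sys.argv[2]),p[2]]);y=np.radians(s['orientation'][2]);X=np.array([np.cos(y),np.sin(y),0]);Y=np.array([np.sin(y),-np.cos(y),0])
print(round(s['time'],2),p.round(4),s['orientation'].round(2),s['force'].round(1),'units x,y',((T-p)@X/.03).round(3),((T-p)@Y/.03).round(3))
E
python3 go.py .5532 -.2442
```

```text
24.17 [ 0.5545 -0.2409  0.1505] [-1.7985e+02 -1.0000e-01  8.7670e+01] [ 0.   0.4 -3.2] units x,y -0.111 -0.039
```

Emit:
{"op": "carry_out", "data": {"commands": [[-0.11,-0.04,0.5,0],[0,0,0.8,0],[0,0,0.7,0],[0,0,0.35,0],[0,0,0,0]]}}

```text
time: 24.58
ee_pos: [0.5514, -0.243, 0.0779]
orientation: [-179.6, -0.2, 87.7]
force: [0.1, 0.0, -3.5]
finger_gap: 0.379
```

Emit:
{"op": "carry_out", "data": {"commands": [[0,0,0,0],[0,0,0,0],[0,0,0,0]]}}

```text
time: 24.83
ee_pos: [0.5557, -0.2464, 0.0835]
orientation: [179.8, 0.1, 87.6]
force: [0.9, 0.1, -2.0]
finger_gap: 0.375
```

```bash
python3 go.py .5532 -.2442
```

```text
24.83 [ 0.5557 -0.2464  0.0835] [1.7982e+02 1.0000e-01 8.7640e+01] [ 0.9  0.1 -2. ] units x,y 0.069 -0.088
```

Emit:
{"op": "carry_out", "data": {"commands": [[0,0,0,0],[0,0,0,0],[0,0,0,0],[0,0,0,0],[0,0,0,0]]}}

```text
time: 25.25
ee_pos: [0.5544, -0.2458, 0.0816]
orientation: [180.0, 0.0, 87.6]
force: [-0.4, 0.1, -3.1]
finger_gap: 0.379
```

```bash
python3 go.py .5532 -.2442
```

```text
25.25 [ 0.5544 -0.2458  0.0816] [1.7999e+02 1.0000e-02 8.7620e+01] [-0.4  0.1 -3.1] units x,y 0.05 -0.041
```

Emit:
{"op": "carry_out", "data": {"commands": [[0.05,-0.04,0.05,0],[0,0,0.1,0],[0,0,0.1,0],[0,0,0.1,0],[0,0,0,0]]}}

```text
time: 25.67
ee_pos: [0.5524, -0.2437, 0.0698]
orientation: [-179.9, -0.1, 87.6]
force: [0.2, 1.5, -3.9]
finger_gap: 0.375
```

Emit:
{"op": "carry_out", "data": {"commands": [[0,0,0.05,0],[0,0,0.05,0],[0,0,0.05,0],[0,0,0,0]]}}

```text
time: 26.0
ee_pos: [0.553, -0.244, 0.0661]
orientation: [-180.0, -0.0, 87.6]
force: [-0.2, 0.3, -2.9]
finger_gap: 0.377
```

```bash
python3 go.py .5532 -.2442
```

```text
26.0 [ 0.553  -0.244   0.0661] [-1.7997e+02 -1.0000e-02  8.7630e+01] [-0.2  0.3 -2.9] units x,y -0.005 0.007
```

Emit:
{"op": "carry_out", "data": {"commands": [[0,0,0.04,0],[0,0,0.02,0],[0,0,0,0],[0,0,0,0]]}}

```text
time: 26.33
ee_pos: [0.5532, -0.2442, 0.0647]
orientation: [180.0, 0.0, 87.6]
force: [-0.2, 0.1, -3.6]
finger_gap: 0.375
```

Emit:
{"op": "carry_out", "data": {"commands": [[0,0,0.02,0],[0,0,0,0],[0,0,0,0]]}}

```text
time: 26.58
ee_pos: [0.5532, -0.2442, 0.0641]
orientation: [180.0, 0.0, 87.6]
force: [-0.1, -0.4, -3.2]
finger_gap: 0.378
```

Emit:
{"op": "carry_out", "data": {"commands": [[0,0,0.03,0],[0,0,0.01,0],[0,0,0,0],[0,0,0,0]]}}

```text
time: 26.92
ee_pos: [0.5533, -0.2442, 0.0638]
orientation: [180.0, 0.0, 87.6]
force: [-2.5, 2.1, 4.3]
finger_gap: 0.376
```

Emit:
{"op": "carry_out", "data": {"commands": [[0,0,0.02,0],[0,0,0,0],[0,0,0,0]]}}

```text
time: 27.17
ee_pos: [0.5533, -0.2442, 0.0627]
orientation: [180.0, 0.0, 87.6]
force: [-3.2, 2.0, 5.0]
finger_gap: 0.38
```

Contact at the expected height, with the load going into the springs. I'll ease up 1 mm, release, then rise.

Emit:
{"op": "carry_out", "data": {"commands": [[0,0,-0.03,0],[0,0,0,0],[0,0,0,0]]}}

```text
time: 27.42
ee_pos: [0.5532, -0.2442, 0.0633]
orientation: [180.0, 0.0, 87.6]
force: [-4.0, 1.7, 5.0]
finger_gap: 0.377
```

Emit:
{"op": "carry_out", "data": {"commands": [[0,0,0,0],[0,0,0,0],[0,0,0,0],[0,0,0,0],[0,0,0,0]], "hand": 0.58}}

```text
time: 27.83
ee_pos: [0.5533, -0.2442, 0.0628]
orientation: [180.0, 0.0, 87.6]
force: [1.0, 0.2, -0.4]
finger_gap: 0.579
```

Emit:
{"op": "carry_out", "data": {"commands": [[0,0,-0.3,0],[0,0,-0.6,0],[0,0,-1,0],[0,0,-1,0],[0,0,-1,0]]}}

```text
time: 28.25
ee_pos: [0.553, -0.244, 0.1818]
orientation: [-180.0, -0.0, 87.6]
force: [0.3, -0.1, -0.2]
finger_gap: 0.582
```

Emit:
{"op": "carry_out", "data": {"commands": [[-0.5,0,-0.6,0],[-0.5,0,-0.4,0],[0,0,0,0],[0,0,0,0],[0,0,0,0]]}}

```text
time: 28.67
ee_pos: [0.5513, -0.2732, 0.209]
orientation: [-179.9, -0.1, 87.6]
force: [-0.6, 0.5, -0.8]
finger_gap: 0.579
```

Emit:
{"op": "carry_out", "data": {"commands": [[0,0,0,0],[0,0,0,0]]}}

```text
time: 28.83
ee_pos: [0.5512, -0.2728, 0.2085]
orientation: [-179.8, -0.1, 87.7]
force: [-0.7, -0.3, -0.4]
finger_gap: 0.577
```

```bash
python3 mb.py .109; python3 - <<'E'
from h import *
import pickle
s=state();w,m=snap('wrist','w12.png');pickle.dump(m,open('m12.pkl','wb'));f=np.load('lastf.npy')
print('strip centre x at seat y',np.polyval(f,-.2457))
g=cv2.cvtColor(w,cv2.COLOR_RGB2GRAY)
for d in (-9,9): print([int(x) for x in g[0:60,255+d]])
print([int(x) for x in g[225:300,255+9]])
y0=proj(m,[[.5527-.0053,-.2457-.13,.109],[.5527+.0053,-.2457+.13,.109]]);print(y0)
E
```

```text
28.83 [ 0.5512 -0.2728  0.2085] [-1.7985e+02 -1.1000e-01  8.7670e+01] 0.577 [-0.7 -0.3 -0.4]
64 [ 25.  257.5 244.  271. ] [214. 257. 246. 268.]
yaw -2.3741254163799943 strip dy at far/near 0.0008891234062983796 0.0006877671625732066
col 266 [47, 61, 46, 193, 245, 238, 239, 240, 246, 222, 117, 115, 118, 121, 112, 111, 202, 245, 241, 241, 243, 246, 218, 161, 234, 244, 243, 243, 242, 243, 242, 243, 243, 243, 243, 243, 242, 243, 243, 243, 243, 243, 243, 243, 242, 243, 243, 243, 243, 243, 243, 243, 243, 243, 243, 243, 243, 243, 243, 243, 243, 243, 243, 243, 243, 243, 243, 243, 243, 243, 243, 243, 243, 243, 243, 243, 243, 243, 243, 243]
strip centre x at seat y 0.5528882581370893
[52, 60, 55, 191, 242, 235, 238, 208, 118, 108, 105, 109, 112, 113, 112, 106, 163, 228, 239, 240, 241, 244, 202, 156, 222, 220, 219, 220, 218, 218, 218, 219, 219, 219, 220, 220, 218, 218, 218, 219, 218, 218, 219, 219, 219, 219, 220, 218, 219, 219, 219, 220, 219, 219, 219, 218, 218, 219, 219, 220]
[49, 58, 58, 193, 242, 235, 235, 237, 242, 228, 171, 166, 171, 156, 208, 243, 237, 237, 237, 239, 240, 244, 202, 108, 198, 217, 217, 215, 215, 215, 215, 216, 214, 216, 216, 216, 216, 217, 216, 217, 217, 216, 217, 217, 217, 216, 217, 217, 215, 217, 215, 217, 215, 216, 217, 216, 216, 217, 217, 212]
[113, 110, 112, 111, 111, 110, 112, 112, 111, 110, 111, 112, 111, 109, 111, 110, 110, 109, 110, 110, 110, 111, 108, 109, 109, 108, 109, 107, 108, 107, 109, 109, 108, 108, 109, 90, 104, 134, 129, 134, 119, 77, 51, 48, 51, 76, 116, 134, 139, 103, 7, 30, 98, 141, 117, 75, 65, 66, 66, 67, 67, 66, 68, 67, 65, 65, 69, 69, 67, 68, 68, 70, 68, 69, 65]
[[256.44182145 277.26629523]
 [256.74571274  -1.20804513]]
```

The bar is seated: x is 0.5529 against 0.5527 at the seat, and the yaw matches. Next, shut the fingers and go above the left post.

Emit:
{"op": "carry_out", "data": {"commands": [[0.9,0,0,0],[0.9,0,0,0],[0.9,0,0,0],[0.9,0,0,0],[0.9,0,0,0]], "hand": 0}}

```text
time: 29.35
ee_pos: [0.5572, -0.1377, 0.2097]
orientation: [-180.0, -0.0, 87.6]
force: [-0.1, 0.4, -0.7]
finger_gap: 0.262
```

Emit:
{"op": "carry_out", "data": {"commands": [[0.2,0,0.7,0],[0,0,0.9,0],[0,0,0.9,0],[0,0,0.7,0],[0,0,0.4,0]]}}

```text
time: 29.77
ee_pos: [0.5555, -0.1318, 0.0987]
orientation: [-179.7, -0.1, 87.7]
force: [-0.6, -0.0, -0.6]
finger_gap: 0.009
```

Emit:
{"op": "carry_out", "data": {"commands": [[0,0,0,0],[0,0,0,0],[0,0,0,0],[0,0,0,0],[0,0,0,0]]}}

```text
time: 30.18
ee_pos: [0.5591, -0.1339, 0.104]
orientation: [179.8, 0.1, 87.6]
force: [-1.1, -0.9, 0.1]
finger_gap: 0.004
```

```bash
python3 go.py .5574 -.1318; python3 - <<'E'
from h import *
import pickle
m=pickle.load(open('m12.pkl','rb'));print(hit(m,264,23,.109),hit(m,264,276.5,.109),state()['finger_gap'])
E
```

```text
30.18 [ 0.5591 -0.1339  0.104 ] [1.7982e+02 7.0000e-02 8.7620e+01] [-1.1 -0.9  0.1] units x,y 0.066 -0.061
[ 0.56341564 -0.13425254  0.109     ] [ 0.55532962 -0.3751151   0.109     ] 0.004432994157747815
```

Emit:
{"op": "carry_out", "data": {"commands": [[0.02,-0.02,0.2,0],[0,0,0.2,0],[0,0,0.2,0],[0,0,0,0],[0,0,0,0]]}}

```text
time: 30.6
ee_pos: [0.5564, -0.1323, 0.0831]
orientation: [-179.9, -0.0, 87.6]
force: [-0.4, -0.3, 0.9]
finger_gap: 0.007
```

Emit:
{"op": "carry_out", "data": {"commands": [[0,0,0.05,0],[0,0,0.05,0],[0,0,0,0],[0,0,0,0]]}}

```text
time: 30.93
ee_pos: [0.5573, -0.1327, 0.0812]
orientation: [180.0, 0.0, 87.6]
force: [0.4, 0.3, -0.1]
finger_gap: -0.0
```

Emit:
{"op": "carry_out", "data": {"commands": [[0,0,0.05,0],[0,0,0.05,0],[0,0,0,0],[0,0,0,0]]}}

```text
time: 31.27
ee_pos: [0.5571, -0.1326, 0.078]
orientation: [-180.0, -0.0, 87.6]
force: [0.1, 0.5, -0.2]
finger_gap: 0.0
```

Emit:
{"op": "carry_out", "data": {"commands": [[0,0,0.05,0],[0,0,0.02,0],[0,0,0,0],[0,0,0,0]]}}

```text
time: 31.6
ee_pos: [0.5571, -0.1326, 0.0759]
orientation: [-180.0, -0.0, 87.6]
force: [0.5, 0.8, 0.3]
finger_gap: 0.003
```

Emit:
{"op": "carry_out", "data": {"commands": [[0,0,0.05,0],[0,0,0.02,0],[0,0,0,0],[0,0,0,0]]}}

```text
time: 31.93
ee_pos: [0.5572, -0.1326, 0.0738]
orientation: [-180.0, -0.0, 87.6]
force: [-0.3, 0.6, -0.2]
finger_gap: 0.002
```

Emit:
{"op": "carry_out", "data": {"commands": [[0,0,0.05,0],[0,0,0.02,0],[0,0,0,0],[0,0,0,0]]}}

```text
time: 32.27
ee_pos: [0.5571, -0.1326, 0.0717]
orientation: [-180.0, -0.0, 87.6]
force: [0.7, -0.1, 0.3]
finger_gap: 0.004
```

Emit:
{"op": "carry_out", "data": {"commands": [[0,0,0.05,0],[0,0,0.02,0],[0,0,0,0],[0,0,0,0]]}}

```text
time: 32.6
ee_pos: [0.5573, -0.1327, 0.0699]
orientation: [180.0, 0.0, 87.6]
force: [-0.4, 0.0, 1.1]
finger_gap: 0.007
```

Emit:
{"op": "carry_out", "data": {"commands": [[0,0,0.03,0],[0,0,0,0],[0,0,0,0]]}}

```text
time: 32.85
ee_pos: [0.5573, -0.1326, 0.0691]
orientation: [180.0, 0.0, 87.6]
force: [-1.0, 1.1, 2.5]
finger_gap: 0.002
```

Emit:
{"op": "carry_out", "data": {"commands": [[0,0,0.05,0],[0,0,0.03,0],[0,0,0,0],[0,0,0,0]]}}

```text
time: 33.18
ee_pos: [0.5574, -0.1325, 0.0666]
orientation: [180.0, -0.0, 87.6]
force: [-0.0, 1.7, 4.2]
finger_gap: 0.006
```

Emit:
{"op": "carry_out", "data": {"commands": [[0,0,0.05,0],[0,0,0.03,0],[0,0,0,0],[0,0,0,0]]}}

```text
time: 33.52
ee_pos: [0.5574, -0.1323, 0.0642]
orientation: [180.0, -0.0, 87.6]
force: [-1.3, 2.2, 4.7]
finger_gap: 0.005
```

Emit:
{"op": "carry_out", "data": {"commands": [[0,0,0.03,0],[0,0,0,0],[0,0,0,0],[0,0,0,0]]}}

```text
time: 33.85
ee_pos: [0.5575, -0.1323, 0.0635]
orientation: [180.0, -0.0, 87.6]
force: [-0.6, 2.4, 5.9]
finger_gap: 0.003
```

Emit:
{"op": "carry_out", "data": {"commands": [[0,0,-0.1,0],[0,0,-0.2,0],[0,0,-0.4,0],[0,0,-0.6,0],[0,0,0,0]]}}

```text
time: 34.27
ee_pos: [0.5597, -0.1339, 0.1058]
orientation: [179.7, 0.1, 87.6]
force: [1.0, -0.2, 0.4]
finger_gap: 0.005
```

Emit:
{"op": "carry_out", "data": {"commands": [[-0.7,0,0,0],[-0.9,0,0,0],[-0.9,0,0,0],[-0.9,0,0,0],[-0.9,0,0,0]]}}

```text
time: 34.68
ee_pos: [0.5513, -0.2627, 0.1015]
orientation: [-180.0, 0.0, 87.6]
force: [0.0, 0.3, -0.3]
finger_gap: 0.006
```

Emit:
{"op": "carry_out", "data": {"commands": [[-0.9,0,0,0],[-0.9,0,0,0],[-0.9,0,0,0],[-0.5,0,0,0],[0,0,0,0]]}}

```text
time: 35.1
ee_pos: [0.547, -0.3607, 0.1016]
orientation: [-180.0, 0.1, 87.4]
force: [-0.5, 1.0, 0.3]
finger_gap: 0.006
```

Emit:
{"op": "carry_out", "data": {"commands": [[0,0,0,0],[0,0,0,0],[0,0,0,0],[0,0,0,0],[0,0,0,0]]}}

```text
time: 35.52
ee_pos: [0.5482, -0.3562, 0.1023]
orientation: [180.0, -0.0, 87.7]
force: [-0.4, 1.0, 0.4]
finger_gap: 0.001
```

```bash
python3 go.py .5480 -.3596; python3 mb.py .109
```

```text
35.52 [ 0.5482 -0.3562  0.1023] [ 1.800e+02 -1.000e-02  8.772e+01] [-0.4  1.   0.4] units x,y -0.114 -0.003
35.52 [ 0.5482 -0.3562  0.1023] [ 1.800e+02 -1.000e-02  8.772e+01] 0.001 [-0.4  1.   0.4]
68 [ 10. 257. 237. 277.] [211. 256. 239. 273.]
yaw -2.481114780000684 strip dy at far/near 0.0002165464256059804 -0.000280513673716649
col 266 [235, 234, 235, 235, 235, 235, 235, 235, 236, 236, 235, 237, 239, 239, 240, 239, 240, 240, 240, 240, 239, 239, 239, 240, 240, 240, 240, 240, 240, 240, 240, 240, 240, 240, 240, 240, 240, 241, 223, 169, 170, 171, 171, 170, 170, 171, 172, 171, 170, 170, 171, 171, 170, 170, 169, 168, 169, 170, 169, 168, 219, 244, 243, 243, 243, 244, 244, 244, 244, 244, 244, 243, 243, 244, 244, 243, 244, 244, 244, 243]
```

Left press is done: 5.9 N over roughly 6.5 mm, and it sprang back. Now the right side.

Emit:
{"op": "carry_out", "data": {"commands": [[-0.1,0,0.3,0],[0,0,0.4,0],[0,0,0.25,0],[0,0,0,0],[0,0,0,0]]}}

```text
time: 35.98
ee_pos: [0.5469, -0.3597, 0.072]
orientation: [-179.9, -0.1, 87.6]
force: [0.1, 0.3, -0.3]
finger_gap: 0.006
```

Emit:
{"op": "carry_out", "data": {"commands": [[0,0,0.03,0],[0,0,0,0],[0,0,0,0]]}}

```text
time: 36.23
ee_pos: [0.548, -0.3606, 0.0731]
orientation: [180.0, 0.0, 87.6]
force: [0.7, -0.3, -0.0]
finger_gap: 0.005
```

Emit:
{"op": "carry_out", "data": {"commands": [[0,0,0.05,0],[0,0,0.02,0],[0,0,0,0],[0,0,0,0]]}}

```text
time: 36.57
ee_pos: [0.5477, -0.3604, 0.0707]
orientation: [-180.0, -0.0, 87.6]
force: [-0.3, -0.3, -0.2]
finger_gap: 0.005
```

Emit:
{"op": "carry_out", "data": {"commands": [[0,0,0.04,0],[0,0,0.02,0],[0,0,0,0],[0,0,0,0]]}}

```text
time: 36.9
ee_pos: [0.548, -0.3607, 0.0694]
orientation: [180.0, 0.0, 87.6]
force: [-0.4, 1.1, 2.8]
finger_gap: 0.007
```

Emit:
{"op": "carry_out", "data": {"commands": [[0,0,0.05,0],[0,0,0.03,0],[0,0,0,0],[0,0,0,0]]}}

```text
time: 37.23
ee_pos: [0.548, -0.3608, 0.0668]
orientation: [180.0, 0.0, 87.6]
force: [0.7, -0.6, 4.2]
finger_gap: 0.003
```

Emit:
{"op": "carry_out", "data": {"commands": [[0,0,0.05,0],[0,0,0.03,0],[0,0,0,0],[0,0,0,0]]}}

```text
time: 37.57
ee_pos: [0.548, -0.361, 0.0644]
orientation: [180.0, 0.1, 87.6]
force: [-0.6, -0.2, 5.4]
finger_gap: 0.004
```

Emit:
{"op": "carry_out", "data": {"commands": [[0,0,0.03,0],[0,0,0.01,0],[0,0,0,0],[0,0,0,0]]}}

```text
time: 37.9
ee_pos: [0.548, -0.3611, 0.0634]
orientation: [180.0, 0.1, 87.6]
force: [-1.6, -2.0, 5.5]
finger_gap: 0.006
```

Emit:
{"op": "carry_out", "data": {"commands": [[0,0,-0.1,0],[0,0,-0.2,0],[0,0,-0.5,0],[0,0,-0.9,0],[0,0,-0.9,0]]}}

```text
time: 38.32
ee_pos: [0.5461, -0.3583, 0.1389]
orientation: [-179.7, -0.3, 87.6]
force: [0.1, -0.7, 0.1]
finger_gap: 0.005
```

Emit:
{"op": "carry_out", "data": {"commands": [[0.7,0,-0.9,0],[0.8,0,-0.8,0],[0.8,0,-0.5,0],[0.6,0,0,0],[0,0,0,0]]}}

```text
time: 38.73
ee_pos: [0.5518, -0.2697, 0.207]
orientation: [180.0, -0.1, 87.8]
force: [0.2, -0.1, -0.1]
finger_gap: 0.005
```

Emit:
{"op": "carry_out", "data": {"commands": [[0,0,0,0],[0,0,0,0],[0,0,0,0],[0,0,0,0],[0,0,0,0]]}}

```text
time: 39.15
ee_pos: [0.5508, -0.2741, 0.2057]
orientation: [-179.9, -0.1, 87.6]
force: [0.3, 0.6, 0.2]
finger_gap: 0.004
```

```bash
python3 mb.py .109; python3 - <<'E'
from h import *
w,m=snap('wrist','w13.png');f=np.load('lastf.npy')
print('x at seat y',np.polyval(f,-.2457))
g=cv2.cvtColor(w,cv2.COLOR_RGB2GRAY)
c=[int(x) for x in g[0:45,264]];print(c);e=[int(x) for x in g[250:300,264]];print(e)
a=8+int(np.argmin(c[8:]));b=250+int(np.argmin(e));print(a,hit(m,264,a,.109),b,hit(m,264,b+1,.109))
# untouched objects: bluntly compare side images
A=cv2.imread('pics/side.png').astype(int);s,_=snap('side');d=np.abs(A-s[:,:,::-1]).max(2)>40
n,l,st,ce=cv2.connectedComponentsWithStats(d.astype(np.uint8));print([(x.tolist()) for x in st[1:] if x[4]>25])
E
```

```text
39.15 [ 0.5508 -0.2741  0.2057] [-1.7991e+02 -5.0000e-02  8.7560e+01] 0.004 [0.3 0.6 0.2]
65 [ 22.  257.5 244.  271. ] [214. 257. 246. 268.]
yaw -2.441187690884582 strip dy at far/near 0.0009494970940716783 0.0007598326640805813
col 266 [180, 242, 237, 237, 239, 244, 238, 177, 112, 116, 122, 115, 105, 170, 234, 241, 241, 243, 243, 244, 196, 191, 247, 244, 243, 243, 243, 243, 242, 243, 243, 243, 242, 243, 243, 243, 243, 243, 243, 243, 243, 243, 243, 243, 243, 243, 243, 243, 242, 243, 243, 243, 242, 243, 243, 242, 243, 243, 243, 243, 243, 243, 243, 243, 243, 243, 243, 243, 243, 243, 243, 243, 243, 243, 243, 243, 242, 243, 243, 243]
x at seat y 0.5528610784339725
[171, 239, 234, 235, 236, 238, 242, 228, 170, 167, 165, 153, 209, 241, 235, 236, 238, 240, 240, 241, 191, 156, 219, 217, 214, 215, 215, 215, 216, 214, 215, 216, 216, 215, 216, 216, 215, 215, 214, 216, 214, 214, 215, 215, 216]
[73, 74, 74, 73, 74, 74, 73, 76, 74, 73, 74, 74, 76, 74, 74, 74, 74, 74, 75, 73, 72, 75, 74, 74, 73, 74, 73, 75, 73, 73, 73, 72, 74, 74, 75, 74, 73, 75, 74, 72, 75, 76, 70, 40, 8, 13, 10, 13, 13, 12]
11 [ 0.56362099 -0.12692864  0.109     ] 294 [ 0.55407997 -0.39676965  0.109     ]
[[254, 58, 29, 14, 207], [383, 60, 11, 18, 41], [378, 62, 113, 242, 4723], [228, 67, 162, 140, 6106], [227, 152, 34, 39, 525], [260, 152, 6, 10, 38], [392, 162, 8, 17, 71], [267, 172, 22, 19, 203], [294, 181, 18, 21, 191], [284, 188, 13, 4, 31], [337, 192, 11, 15, 71], [358, 211, 11, 14, 74], [347, 212, 21, 28, 301], [373, 225, 21, 14, 206], [239, 249, 27, 60, 327]]
```

```bash
python3 - <<'E'
from h import *
print(hit(camera_model('wrist'),264,20.7,.109), job_done())
E
```

```text
the job is handed in; nothing more can be done
[ 0.56361609 -0.13404414  0.109     ] None
```

The bar is refitted in the packer, both press checks are done, and the job is handed in at about 39 s of the 72 s allowed. `job_done()` gives no verdict, so the results below are my own measurements.

**What I did**
- **Tipping the bar:** I lifted it from the rack, stood it on its edge on the table and tipped it flat with a finger. It lay strip up, tab left.
- **Seating it:** I gripped it across its width, lowered it into both saddles and let go.
- **Press checks:** I pressed over the left post and then the right, each by about 6.5 mm at 5.5–6 N. The post readings aren't visible to me, so these come from arm travel and force. I lifted clear after each press.

**Last checks**
- **Position:** In plan the bar is within about 0.5 mm of the measured seat. Across, x is 0.5529 against 0.5527; along, the strip's end is at y -0.1340 against -0.1338 expected.
- **Angle:** The bar's yaw is -2.44° against -2.35° for the packer. I did not measure its level directly.
- **Clearance:** The gripper is well clear above the bar, with no force on it.
- **Other objects:** The before/after side images show changes at the bar's old slot in the rack and in areas I took for the arm and its shadow. I compared these by numbers only, not by eye.

**What failed or disagreed**
- **Missed grips:** The first two grips closed on nothing. The real fingertips are about 35–39 mm short of the reported tool point; I corrected for this and nothing was displaced.
- **Bar-end check:** In the last image, the automatic search for the bar's far end picked up the wrong edge, so I ignored it. The same check before pressing had agreed to 0.5 mm.

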